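Snap the lid onto the blood-tube carrier

ROBOT

A 6-joint arm with a two-finger parallel gripper is mounted at the origin on a cart in front of the work surface, level with it; the furniture and walls round the work are solid. World frame = base frame: x ahead of the robot, y to its left, z up, the work surface at z = 0. Lengths are in m, angles in rad, forces in N, time in s.
With the tool pointing down it reaches from about 0.3 to 0.875 m from the base axis. Payload 6.4 kg.
Tool frame: the origin (TCP) lies on the front face of the gripper's body, between the roots of the fingers; the fingertips stand 64 mm ahead of it and the grasp point (between the pads) lies ctrl.grip_point_offset ahead of it (ctrl.grip_point_offset is the distance from the TCP to the grasp point, in m); z points along the fingers, y is the direction in which the jaws open and shut (so a half turn about z gives the same grasp; the last joint's range is limited). The gripper opens to 88 mm and grips with 3 to 60 N. Pads are 18 mm wide; open, the fingers measure 123 mm over their backs; the gripper's body (75 mm by 187 mm) begins 45 mm behind the grasp point.
Start: joints at [-0.206, 0.181, 1.607, -0, 1.354, -0.206], TCP at [0.575, 0, 0.303] pointing down, gripper open.
Joint ranges: [-2.99, 2.99], [-0.89, 2.07], [0.3, 2.58], [-1.14, 4.28], [0, 2.63], [-3.12, 3.12]. Speed limits (rad/s): [2.57, 2.57, 3.01, 3.14, 3.14, 3.14].

INTERFACE

Orientations are given as a unit quaternion [x, y, z, w].
In Python, from workcell import ctrl, camera, camera_model, boxes_of, trace, tip_of gives the robot as it stands. The module is installed in compiled form; this text tells all that it offers.
- The arm moves only by the shell command python3 -m inch 'ROWS' [FORCE]. ROWS is JSON, a list of rows, each a list of 5 numbers: the shift along the tool's x, y, z in cm, then the turn about the tool's z in rad, then the finger opening in cm, from 0 to 8.81. A call has 1 to 10 rows; each row shifts and turns the pose as measured when the row begins, along the tool's axes as they then stand; what a row does not reach is not made up. A row lasts 1/10 s, in which the tool goes at most 50 mm and 8.59 degrees, less where a joint would pass 70% of its speed; a pose out of reach is approached as far as the arm can. A call with a gripper value outside its range is refused whole. The fingers move at their own pace and stop on an object; FORCE is the grip in N (left out, the last holds). Time passes only in rows, so rows that do not move let the fingers close. It gives the time, the measured TCP pose, the force and the opening at its end, in the units of the state.
- ctrl.get_obs(): the state, without advancing time (a new reading comes with each control period).
- camera(name): name is "scene" or "side" or "wrist"; returns (picture, depth): 420x560x3 uint8, red, green, blue; 420x560 float32, m along the optical axis (not along the pixel's ray), 0 where there is no reading.
- camera_model(name): a dict with "camera_matrix" (3x3 intrinsics, pixels), "view" (4x4, takes a point from world to camera coordinates); the wrist camera has in their place "mount" (4x4, takes a point from camera to tool coordinates, whose origin is the TCP and whose axes are the flange's). Camera axes: x right, y up, looking along -z (the intrinsics and any distortion apply to the point x, -y, -z); pixel columns grow to the right and rows downward; lengths in m; the calibration is good to about 2 mm. A picture is of the moment at which its call begins: read the wrist's pose just before it. camera_model takes no time and is no camera call.
- ctrl.hand_in(): hands the job in, once; it reports no verdict.
Trained networks look in the newest picture that a camera, given by its name, has taken for a name from the list of things; names that differ only in an ending like _2 or _b are one class to them, and where a whole thing is asked for, a point or a joint stands for the part that bears it (a point fixed in the world has none). Each returns a list of dicts, best first, with "score" (0 to 1); they miss things now and then, are a little off and sometimes report something else, mostly with a low value. They report only what shows in the picture. A call takes as long as a camera call.
- boxes_of(camera, thing): "bbox" ([left, top, right, bottom] in pixels, round what is visible of it).
- trace(camera, thing): "region" (420x560 bool, what is visible of it) and "bbox" ([left, top, right, bottom] in pixels, round what is visible of it).
- tip_of(camera, thing): "uv" ([column, row] in pixels: a listed point, or the origin of a listed thing).
The state is a dict: "time": time; "qpos": joint angles; "dq": joint speeds; "joint_efforts": joint torques, N m; "ee_pos": TCP position; "ee_rot": TCP orientation; "force": force on the tool from outside, world axes, zero at the start; "moment": the same for the moment, N m; "width": finger opening in m.
Only numpy, scipy, OpenCV 4.12 (cv2) and the standard library are available. Lean on these libraries where they do the work, as an engineer would, in place of code of your own. Each camera call takes 0.05 s, during which the arm holds its last target.

TASK

Two blood tubes are packed in the blue carrier for the courier. Pick up the grey lid by its rib, set it level on the carrier between the two orange snap hooks, and press it straight down until both hooks have clicked over it, then let go. Press gently: never push the lid onto the carrier with more than 30 N, and do not shift the bottle, rolls or marker lying round about.

Things in the scene. Friction and masses are not known exactly. Their poses are not given: they have to be found in the camera images.
- carrier: Blue plastic sleeve fixed to the table, 84 x 152 x 34 mm (flange 92 x 160). Origin: centre of its underside, on the table; z up, y along its length towards the left hook. Inside, centred, stands a rigid white tray (66 x 116 mm) with two tubes. It stands on a pack of unknown thickness: its rim, the seat for the lid, is 40 to 60 mm above the table, to be found by feel.
- lid: Loose grey lid, 90 g: plate 62 (x) x 118 (y) x 6 (z) mm with an upright grip rib on its middle, 14 mm thick (x), 44 mm long (y), from 6 to 34 mm above the underside. Lies rib up on the table. Origin: centre of the underside, z up. Its y goes along the carrier's y, either way round. The plate's bare ends, 22 to 55 mm from the middle, may be pressed from above.
- hook_left (a joint): Orange snap hook 62.5 mm from the centre at the carrier's +y end, 22 mm wide, top 22 mm above the seat. The nose's ramp runs from 61.5 mm (top) in to 55 mm from the centre; its flat underside is 8.5 mm above the seat. Value in rad: 0 upright, 0.1 to 0.2 bent outward as the lid passes, below 0.05 once clicked over the lid.
- hook_right (a joint): The same orange snap hook at the carrier's -y end, same values. Between the two stems the lid has 1.5 mm play per side in y.
- seat_pin (a joint): Green sprung pin in the middle of the tray, m pressed down: 0 when free (top 6 mm above the seat), 0.006 with the lid pressed on the seat, about 0.0035 with a lid caught under both hooks. It takes 1 to 2.5 N and lifts a clicked lid about 2.5 mm up against the hooks.
- gel_bottle: White pump bottle, 66 x 58 x 188 mm, standing; origin at the centre of its underside. Leave alone.
- plaster_roll: Cream plaster roll, 41 mm across, 25 mm high. Leave alone.
- tape_roll: Beige tape roll, 46 mm across, 19 mm high. Leave alone.
- marker: Red and black marker, 128 mm long, 16 mm thick, lying. Leave alone.
- seat_low (a point): Point on the carrier's axis 40 mm above the table, the lowest the seat can be (it may be up to 20 mm higher). Spreading both hooks takes 9 to 14 N in all; then the lid slides on 8 mm with only 2 to 3 N, the hooks click, and the force rises steeply as it meets the seat. Up to 30 N does no harm. White cheeks 5 mm above the seat leave the lid 2.2 mm play per side in x.

How it is judged:
By the outcome, as a careful person would: the job done as asked, in the order asked, and still so for the second after the job is handed in, with the robot touching nothing.
It also fails if it takes over 64 s, if anything falls off the work surface, if the arm or the gripper's body presses on something with over 40 N, if the wrist force passes 120 N, or if a joint passes its speed limit or range.

## Working session

There is one attempt and no reset: what is moved stays moved. The work goes in short steps, Python scripts to look and compute and a shell command to move; the robot and the scene stay as the last step left them, time stands still between calls to the robot, and variables do not carry over. Pictures are saved under pics/ and viewed, and the job is handed in when it is done.

```bash
mkdir -p pics && ls && python3 - <<'E'
from workcell import ctrl, camera, camera_model, boxes_of, trace, tip_of
import numpy as np, cv2
o=ctrl.get_obs(); print({k:np.round(v,4) for k,v in o.items()}, ctrl.grip_point_offset)
for n in ["scene","side","wrist"]:
    p,d=camera(n); cv2.imwrite(f"pics/{n}0.png",p[:,:,::-1]); np.save(f"pics/{n}0_d.npy",d)
    m=camera_model(n); print(n,{k:np.round(v,3).tolist() if not isinstance(v,str) else v for k,v in m.items()})
E
```

```text
pics
{'time': np.float64(0.0), 'qpos': array([-0.2063,  0.1815,  1.608 , -0.    ,  1.3538, -0.2063]), 'dq': array([ 0.0017, -0.0013, -0.0001, -0.0005,  0.    ,  0.0011]), 'joint_efforts': array([-6.00000e-04, -4.33867e+01, -3.41849e+01,  7.01000e-02,
        3.87000e-02, -2.00000e-04]), 'ee_pos': array([5.746e-01, 1.000e-04, 3.018e-01]), 'ee_rot': array([ 7.071e-01,  7.071e-01, -5.000e-04, -7.000e-04]), 'force': array([ 1.1501,  0.7987, -1.1007]), 'moment': array([0.005 , 0.0091, 0.0146]), 'width': np.float64(0.0882)} 0.0453
scene {'camera_matrix': [[490.886, 0.0, 278.059], [0.0, 490.886, 211.859], [0.0, 0.0, 1.0]], 'view': [[0.865, -0.502, 0.018, -0.605], [0.304, 0.552, 0.776, -0.101], [-0.399, -0.666, 0.63, -1.185], [0.0, 0.0, 0.0, 1.0]]}
side {'camera_matrix': [[423.424, 0.0, 278.279], [0.0, 423.424, 218.411], [0.0, 0.0, 1.0]], 'view': [[0.996, -0.085, -0.001, -0.587], [0.035, 0.408, 0.912, 0.017], [-0.077, -0.909, 0.41, -1.194], [0.0, 0.0, 0.0, 1.0]]}
wrist {'camera_matrix': [[329.363, 0.0, 282.422], [0.0, 329.363, 213.004], [0.0, 0.0, 1.0]], 'mount': [[-0.0, 0.96, 0.279, 0.071], [1.0, 0.0, 0.0, -0.0], [0.0, 0.279, -0.96, -0.082], [0.0, 0.0, 0.0, 1.0]]}
```

View pics/scene0.png

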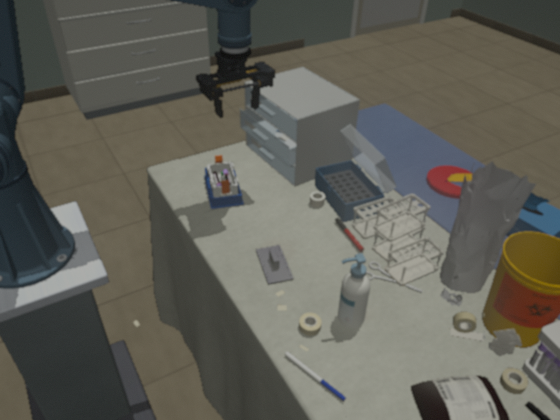

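View pics/side0.png

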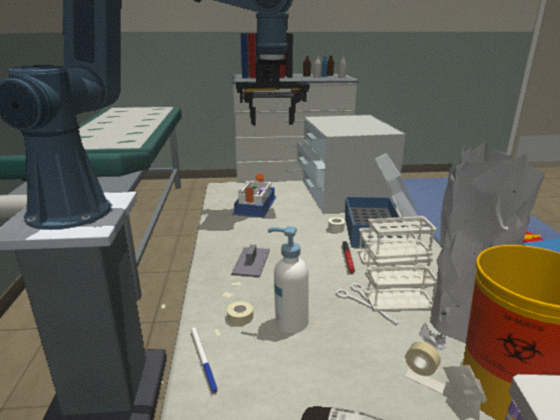

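View pics/wrist0.png

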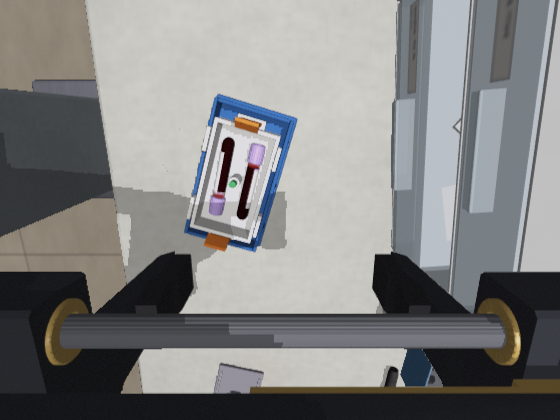

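```bash
cat > h.py <<'E'
from workcell import ctrl, camera, camera_model, boxes_of, trace, tip_of
import numpy as np, cv2
from scipy.spatial.transform import Rotation as R
np.set_printoptions(suppress=True,precision=4)
def c2w(name,obs=None):
    m=camera_model(name)
    if 'mount' in m:
        T=np.eye(4);T[:3,:3]=R.from_quat(obs['ee_rot']).as_matrix();T[:3,3]=obs['ee_pos']
        return m['camera_matrix'],T@np.array(m['mount']),m
    return m['camera_matrix'],np.linalg.inv(m['view']),m
def cloud(name,d,obs=None):
    K,T,m=c2w(name,obs); K=np.array(K)
    v,u=np.mgrid[0:d.shape[0],0:d.shape[1]]
    x=(u-K[0,2])/K[0,0]*d; y=(v-K[1,2])/K[1,1]*d
    P=np.stack([x,-y,-d,np.ones_like(d)],-1)@T.T
    return P[...,:3]
def proj(name,P,obs=None):
    K,T,m=c2w(name,obs);K=np.array(K);q=np.linalg.inv(T)@np.append(P,1)
    return K[0,0]*q[0]/-q[2]+K[0,2],K[1,1]*-q[1]/-q[2]+K[1,2]
def shot(name,tag=None):
    o=ctrl.get_obs();p,d=camera(name)
    if tag: cv2.imwrite(f"pics/{tag}.png",p[:,:,::-1])
    return o,p,d,cloud(name,d,o)
E
python3 - <<'E'
from h import *
print([k for k in camera_model('wrist')],[k for k in camera_model('scene')])
for n in ["scene","side","wrist"]:
    o,p,d,C=shot(n); print(n,o['time'], (d>0).mean())
    for t in ["carrier","lid","hook_left","hook_right","seat_pin","gel_bottle","plaster_roll","tape_roll","marker"]:
        r=trace(n,t)
        for q in r[:2]:
            g=q['region']&(d>0)
            P=C[g]
            if len(P)>5: print(t,round(q['score'],2),q['bbox'],len(P),np.median(P,0),'min',np.percentile(P,3,axis=0),'max',np.percentile(P,97,axis=0))
            if q['score']>.5: np.save(f'pics/{n}_{t}.npy',P)
E
```

```text
['camera_matrix', 'mount'] ['camera_matrix', 'view']
scene 0.15 0.9114030612244898
carrier 0.93 [203.3, 156.2, 245.3, 210.5] 1492 [ 0.5117 -0.0215  0.0353] min [ 0.4673 -0.0733  0.0027] max [0.5638 0.0814 0.0703]
lid 0.71 [256.2, 241.3, 296.9, 282.8] 981 [ 0.4979 -0.3324  0.0065] min [ 0.4665 -0.3789  0.0013] max [ 0.537  -0.2667  0.0346]
hook_left 0.4 [214.5, 154.1, 223.1, 162.0] 58 [0.5396 0.0657 0.0699] min [0.5302 0.0579 0.0557] max [0.5483 0.0703 0.0795]
hook_right 0.55 [220.9, 182.9, 229.3, 194.1] 102 [ 0.5043 -0.0525  0.058 ] min [ 0.4951 -0.0578  0.0372] max [ 0.5143 -0.0476  0.0774]
gel_bottle 0.62 [337.5, 251.0, 372.1, 329.6] 1736 [ 0.5522 -0.5524  0.0998] min [ 0.5368 -0.5676  0.0036] max [ 0.5808 -0.5241  0.1849]
plaster_roll 0.77 [310.5, 191.7, 325.2, 206.1] 184 [ 0.7225 -0.1774  0.0192] min [ 0.705  -0.1906  0.0041] max [ 0.7405 -0.1539  0.0275]
tape_roll 0.89 [297.0, 311.1, 320.4, 335.1] 452 [ 0.4762 -0.5171  0.017 ] min [ 0.4548 -0.539  -0.0014] max [ 0.4981 -0.4925  0.0214]
marker 0.52 [334.9, 218.4, 362.1, 250.2] 224 [ 0.7165 -0.325   0.0122] min [ 0.7077 -0.3867  0
[... 1487 characters left out ...]
.059  0.0449] max [0.552  0.0707 0.0784]
hook_right 0.78 [204.1, 234.4, 230.6, 253.1] 312 [ 0.507  -0.0497  0.073 ] min [ 0.4964 -0.0557  0.0636] max [ 0.5172 -0.0444  0.0784]
seat_pin 0.45 [231.3, 178.5, 234.9, 185.3] 30 [0.5247 0.0079 0.0614] min [0.5225 0.0054 0.0581] max [0.5272 0.0102 0.0625]
seat_pin 0.18 [384.9, 366.5, 398.4, 386.3] 189 [ 0.724  -0.2718  0.012 ] min [ 0.7185 -0.2858  0.005 ] max [ 0.7307 -0.262   0.0147]
plaster_roll 0.33 [217.0, 366.1, 262.6, 395.3] 1179 [ 0.5094 -0.2808  0.0057] min [ 0.4814 -0.3034  0.0001] max [ 0.5432 -0.2599  0.0076]
marker 0.47 [389.0, 363.9, 398.1, 385.0] 211 [ 0.7236 -0.2719  0.0117] min [ 0.7179 -0.2871  0.0041] max [ 0.7318 -0.262   0.0147]
```

```bash
python3 - <<'E'
from h import *
P=np.load('pics/scene_lid.npy'); P=P[P[:,2]<.01][:,:2].astype(np.float32); print(cv2.minAreaRect(P), P.mean(0))
P=np.load('pics/wrist_carrier.npy'); P=P[(P[:,2]<.04)&(P[:,2]>.025)][:,:2].astype(np.float32); print(cv2.minAreaRect(P))
E
python3 -m inch '[[-4.7,-1.5,0,0,8.8],[-4.7,-1.5,0,0,8.8],[-4.7,-1.5,0,0,8.8],[-4.7,-1.5,0,0,8.8],[-4.7,-1.5,0,0,8.8],[-4.7,0,0,0,8.8],[0,0,0,0,8.8]]'
python3 - <<'E'
from h import *
o,p,d,C=shot('wrist','w1')
r=trace('wrist','lid')[0]; print(r['score'],r['bbox'])
P=C[r['region']&(d>0)]; np.save('pics/w1lid.npy',P)
print(o['time'],o['ee_pos'],o['force'])
b=P[P[:,2]<.012][:,:2].astype(np.float32); t=P[P[:,2]>.028]
print(cv2.minAreaRect(b),cv2.minAreaRect(t[:,:2].astype(np.float32)),t.mean(0),np.median(t[:,2]))
E
```

```text
((0.5056184530258179, -0.3177015781402588), (0.13050827383995056, 0.06716214865446091), 76.23981475830078) [ 0.4999 -0.328 ]
((0.5237866044044495, 0.007004439830780029), (0.15193890035152435, 0.08802555501461029), 73.51313018798828)
time: 2.35
ee_pos: [0.499, -0.289, 0.3034]
ee_rot: [0.705, 0.71, 0.001, 0.002]
force: [0.5, 0.3, 0.1]
width: 0.0878
0.85 [253.7, 152.3, 322.6, 254.6]
2.35 [ 0.499  -0.289   0.3034] [0.5327 0.3186 0.0887]
((0.5037423372268677, -0.32165196537971497), (0.1175701692700386, 0.06353775411844254), 75.97715759277344) ((0.5030187368392944, -0.3218328058719635), (0.04432179778814316, 0.014039256609976292), 75.91674041748047) [ 0.5031 -0.3206  0.0333] 0.033453083015460905
```

View pics/w1.png

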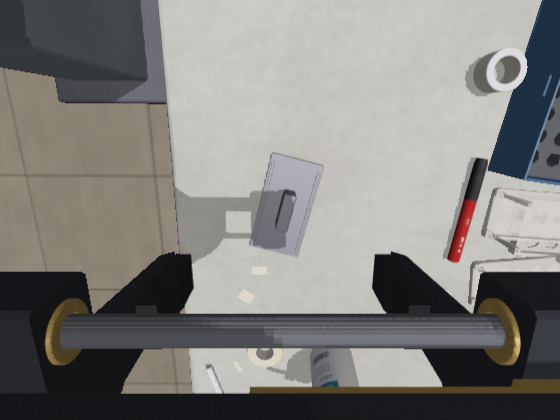

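```bash
cat > d.py <<'E'
import sys
from h import *
# target x y z (tcp), long axis angle deg
tx,ty,tz,a=map(float,sys.argv[1:5])
o=ctrl.get_obs(); M=R.from_quat(o['ee_rot']).as_matrix()
cur=np.degrees(np.arctan2(M[1,0],M[0,0]))
print('t',o['time'],'pos',o['ee_pos'],'F',o['force'],'w',o['width'],'q6',o['qpos'][5])
print('tool shift cm',M.T@(np.array([tx,ty,tz])-o['ee_pos'])*100,'turn',-np.radians(a-cur),'cur',cur,'tilt z',M[:,2])
E
python3 -m inch '[[-1.6,0.2,4,0,8.8],[-1.6,0.2,4,0,8.8],[0,0,4,0.125,8.8],[0,0,3,0.125,8.8],[0,0,0,0,8.8]]'
python3 d.py 0.5034 -0.3217 0.0733 76
```

```text
time: 2.95
ee_pos: [0.5084, -0.3105, 0.1515]
ee_rot: [0.787, 0.617, 0.003, 0.002]
force: [-0.4, 0.6, 0.7]
width: 0.0881
t 2.95 pos [ 0.5084 -0.3105  0.1515] F [-0.4416  0.6485  0.6634] w 0.08812156356031721 q6 -0.5123631072489513
tool shift cm [-1.218  -0.2718  7.8156] turn 0.004606402966612959 cur 76.26392744872346 tilt z [ 0.0074 -0.0002 -1.    ]
```

```bash
python3 -m inch '[[-1.2,-0.3,2,0.005,8.8],[0,0,2,0,8.8],[0,0,0,0,8.8]]'
python3 d.py 0.5034 -0.3217 0.0733 76
python3 - <<'E'
from h import *
o,p,d,C=shot('wrist','w2')
r=trace('wrist','lid')[0]; print(r['score'],r['bbox'])
P=C[r['region']&(d>0)]
b=P[(P[:,2]<.012)&(P[:,2]>.003)][:,:2].astype(np.float32); t=P[P[:,2]>.028]
print(cv2.minAreaRect(b),cv2.minAreaRect(t[:,:2].astype(np.float32)) if len(t)>5 else len(t),P[:,2].max())
E
```

```text
time: 3.25
ee_pos: [0.5057, -0.3182, 0.1144]
ee_rot: [0.783, 0.622, 0.003, 0.003]
force: [-0.4, 1.3, -0.1]
width: 0.0882
t 3.25 pos [ 0.5057 -0.3182  0.1144] F [-0.4272  1.3451 -0.1251] w 0.08816787211983904 q6 -0.5371376331602619
tool shift cm [-0.3995 -0.1876  4.1074] turn 0.015321149946902117 cur 76.87783722924458 tilt z [ 0.0096 -0.0011 -1.    ]
0.63 [226.5, 145.7, 334.8, 314.9]
((0.5041471719741821, -0.31707507371902466), (0.10910119861364365, 0.062238894402980804), 75.909423828125) ((0.5040318965911865, -0.31759852170944214), (0.0518028549849987, 0.01392410323023796), 76.14679718017578) 0.12714678397106227
```

View pics/w2.png

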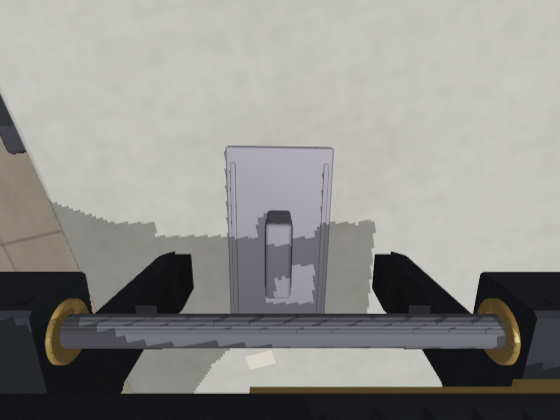

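```bash
python3 -m inch '[[-0.4,-0.18,2,0.015,8.8],[0,0,1.4,0,8.8],[0,0,0,0,8.8]]'
python3 d.py 0.5036 -0.3212 0.0733 76
```

```text
time: 3.65
ee_pos: [0.5085, -0.3242, 0.0887]
ee_rot: [0.787, 0.617, 0.005, 0.011]
force: [-1.3, 0.7, -0.4]
width: 0.0881
t 3.65 pos [ 0.5085 -0.3242  0.0887] F [-1.2554  0.66   -0.4216] w 0.08811241502802251 q6 -0.5313672896143247
tool shift cm [ 0.1865 -0.5828  1.5281] turn 0.00461862912261531 cur 76.26462795586207 tilt z [ 0.0201 -0.0109 -0.9997]
```

```bash
python3 -m inch '[[0,0,0,0,8.8]]'
python3 d.py 0.5036 -0.3212 0.0733 76; python3 -m inch '[[0.1,-0.3,0.3,0,8.8]]'
python3 d.py 0.5036 -0.3212 0.0733 76;python3 d.py 0.5036 -0.3212 0.0733 76
```

```text
time: 3.75
ee_pos: [0.5091, -0.3244, 0.0898]
ee_rot: [0.786, 0.618, 0.005, 0.011]
force: [-0.2, 0.8, 0.3]
width: 0.0881
t 3.75 pos [ 0.5091 -0.3244  0.0898] F [-0.2353  0.7961  0.2604] w 0.0881172121149583 q6 -0.5317935115362022
tool shift cm [ 0.1906 -0.6514  1.6357] turn 0.0055544211813468485 cur 76.31824489132924 tilt z [ 0.021  -0.0118 -0.9997]
time: 3.85
ee_pos: [0.5074, -0.3233, 0.0881]
ee_rot: [0.786, 0.618, 0.005, 0.012]
force: [0.1, 0.8, -0.0]
width: 0.0885
t 3.85 pos [ 0.5074 -0.3233  0.0881] F [ 0.0528  0.7577 -0.0467] w 0.08849672874564121 q6 -0.533320035844153
tool shift cm [ 0.1231 -0.4523  1.47  ] turn 0.006215061513107155 cur 76.35609679411523 tilt z [ 0.0228 -0.0135 -0.9996]
t 3.85 pos [ 0.5074 -0.3233  0.0881] F [ 0.0528  0.7577 -0.0467] w 0.08849672874564121 q6 -0.533320035844153
tool shift cm [ 0.1231 -0.4523  1.47  ] turn 0.006215061513107155 cur 76.35609679411523 tilt z [ 0.0228 -0.0135 -0.9996]
```

```bash
python3 -m inch '[[0,0,0,0,8.8],[0,0,0,0,8.8]]'
python3 d.py 0.5036 -0.3212 0.0733 76; python3 -m inch '[[0,0,-4,0,8.8],[0,0,0,0,8.8]]'
python3 d.py 0.5036 -0.3212 0.0733 76;python3 -m inch '[[0,0,0,0,8.8]]'; python3 d.py 0.5036 -0.3212 0.0733 76
```

```text
time: 4.05
ee_pos: [0.5074, -0.3231, 0.0889]
ee_rot: [0.786, 0.618, 0.005, 0.013]
force: [-0.2, -0.4, -0.1]
width: 0.0879
t 4.05 pos [ 0.5074 -0.3231  0.0889] F [-0.2133 -0.4008 -0.0888] w 0.08789445541720428 q6 -0.5336566809852252
tool shift cm [ 0.1052 -0.4533  1.5461] turn 0.0067912648346970545 cur 76.38911081258375 tilt z [ 0.0233 -0.0139 -0.9996]
time: 4.25
ee_pos: [0.5062, -0.3224, 0.1293]
ee_rot: [0.786, 0.618, 0.005, 0.012]
force: [0.8, -0.3, -0.1]
width: 0.0879
t 4.25 pos [ 0.5062 -0.3224  0.1293] F [ 0.838  -0.3136 -0.1174] w 0.08794550472369451 q6 -0.5335589769588466
tool shift cm [ 0.094  -0.4201  5.5937] turn 0.006719046313173414 cur 76.38497299609777 tilt z [ 0.0221 -0.0127 -0.9997]
time: 4.35
ee_pos: [0.506, -0.3222, 0.1295]
ee_rot: [0.786, 0.618, 0.005, 0.012]
force: [-0.1, -0.0, 0.1]
width: 0.0879
t 4.35 pos [ 0.506  -0.3222  0.1295] F [-0.0717 -0.0401  0.0733] w 0.08791901021861065 q6 -0.5335795985595726
tool shift cm [ 0.0756 -0.3942  5.612 ] turn 0.006816333364510079 cur 76.39054713354064 tilt z [ 0.022  -0.0126 -0.9997]
```

```bash
cat > t.py <<'E'
from h import *
o=ctrl.get_obs(); M=R.from_quat(o['ee_rot']).as_matrix();p=o['ee_pos'];u=p[:2]/np.hypot(*p[:2])
print('  r',np.hypot(*p[:2]),'z',p[2],'q',o['qpos'],'eff',o['joint_efforts'][[1,2,4]],'tilt rad/tan mrad',1000*M[:2,2]@u,1000*(M[1,2]*u[0]-M[0,2]*u[1]),'F',o['force'])
E
python3 t.py; python3 -m inch '[[0,0,-2,0,8.8]]' >/dev/null;python3 t.py; python3 -m inch '[[0,0,-2,0,8.8]]' >/dev/null;python3 t.py; python3 -m inch '[[0,0,-2,0,8.8]]' >/dev/null;python3 t.py;  python3 -m inch '[[0,0,0,0,8.8]]' >/dev/null;python3 t.py; python3 -m inch '[[0,0,0,0,8.8]]' >/dev/null;python3 t.py;
```

```text
r 0.5998633244784466 z 0.12950356289134604 q [-0.7672  0.4286  1.6752  0.0073  1.0132 -0.5336] eff [-51.2859 -30.0434  -0.1791] tilt rad/tan mrad 25.343224362642005 1.2107171854472287 F [-0.0717 -0.0401  0.0733]
  r 0.5979309274541074 z 0.1474798714228126 q [-0.7676  0.4     1.6719  0.0072  1.0493 -0.5336] eff [-47.4716 -29.255   -0.8903] tilt rad/tan mrad 21.339405568042718 2.0084750943983423 F [-0.1779  0.0294  0.1895]
  r 0.597051413519245 z 0.16722853723589143 q [-0.7679  0.3708  1.6651  0.007   1.0867 -0.5336] eff [-46.2396 -28.8842  -0.467 ] tilt rad/tan mrad 19.89544815878284 2.299811383280053 F [ 1.3262 -0.6557  0.3955]
  r 0.5961349425310107 z 0.18701930232561642 q [-0.7682  0.3429  1.6565  0.0069  1.1247 -0.5335] eff [-46.3224 -30.0947  -0.502 ] tilt rad/tan mrad 18.332052813818848 2.6463099847203098 F [ 0.9948 -0.2397  0.4699]
  r 0.597648391820862 z 0.1894701520390911 q [-0.7682  0.3404  1.6543  0.007   1.1246 -0.5335] eff [-47.139  -29.6138   0.4896] tilt rad/tan mrad 23.094462513143135 1.6963709252238481 F [-0.6522 -0.0585  0.3488]
  r 0.5972989192646327 z 0.18867633067594958 q [-0.7682  0.3411  1.6553  0.007   1.1236 -0.5336] eff [-49.1566 -31.8585  -0.0605] tilt rad/tan mrad 22.499191281457342 1.8199375165456246 F [ 1.091  -0.0048 -0.839 ]
```

```bash

python3 -m inch '[[0,2,0,0,8.8],[0,0,0,0,8.8],[0,0,0,0,8.8]]' >/dev/null;python3 t.py; python3 -m inch '[[0,-2,0,0,8.8],[0,0,0,0,8.8],[0,0,0,0,8.8]]' >/dev/null;python3 t.py; python3 -m inch '[[2,0,0,0,8.8],[0,0,0,0,8.8],[0,0,0,0,8.8]]' >/dev/null;python3 t.py; 
```

```text
r 0.6146732158739577 z 0.18493610922672235 q [-0.7514  0.3831  1.6068  0.0062  1.1355 -0.5163] eff [-50.3927 -31.6352  -0.0762] tilt rad/tan mrad 17.042873981210718 2.356361959757935 F [ 0.546   0.7361 -0.0375]
  r 0.5932045322135086 z 0.1815859188222155 q [-0.7694  0.3473  1.6633  0.0065  1.1197 -0.5344] eff [-47.3672 -29.6735   0.0589] tilt rad/tan mrad 12.307288246223887 3.407648551521388 F [ 0.1123 -0.4855  0.632 ]
  r 0.5875230984044623 z 0.18109267928112013 q [-0.7392  0.3365  1.6788  0.0059  1.1145 -0.5033] eff [-46.9895 -29.8185   0.0409] tilt rad/tan mrad 12.576415627342785 2.793227778112932 F [ 0.5322  0.0639 -0.9927]
```

```bash

python3 -m inch '[[-2,2,0,0,8.8],[0,0,0,0,8.8],[0,0,0,0,8.8]]' >/dev/null;python3 t.py; python3 -m inch '[[0,-2,0,0,8.8],[0,0,0,0,8.8],[0,0,0,0,8.8]]' >/dev/null;python3 t.py;python3 d.py 0.5036 -0.3212 0.0733 76 
```

```text
r 0.6137837238750513 z 0.1810560635299657 q [-0.7538  0.3887  1.608   0.0057  1.1335 -0.5182] eff [-50.4362 -31.5275  -0.073 ] tilt rad/tan mrad 12.24979072280773 2.8259584051276634 F [-0.3259 -0.0762 -0.3574]
  r 0.5944711085950739 z 0.18068977279183773 q [-0.7718  0.3509  1.6605  0.006   1.1186 -0.5357] eff [-47.4831 -29.6658   0.0533] tilt rad/tan mrad 12.479898075718802 2.9826204314686633 F [ 0.1084 -0.8772  1.0647]
t 6.35 pos [ 0.5005 -0.3208  0.1807] F [ 0.1084 -0.8772  1.0647] w 0.08812270330046137 q6 -0.5357336239167206
tool shift cm [ 0.0498  0.1757 10.742 ] turn 0.00564676829108997 cur 76.32353599096776 tilt z [ 0.0121 -0.0042 -0.9999]
```

```bash

python3 -m inch '[[0,2,0,0,8.8],[0,-2,0,0,8.8],[0,2,0,0,8.8],[0,-2,0,0,8.8],[0,0,0,0,8.8]]' >/dev/null;python3 t.py; python3 -m inch '[[0,0,-1,0,8.8],[0,0,1,0,8.8],[0,0,-1,0,8.8],[0,0,1,0,8.8],[0,0,0,0,8.8]]' >/dev/null;python3 t.py
```

```text
r 0.5943242751379944 z 0.17802239190829905 q [-0.7697  0.3565  1.6591  0.0064  1.1192 -0.534 ] eff [-49.2888 -30.8127  -0.0672] tilt rad/tan mrad 7.7971778442089565 4.291038003400096 F [-0.4692 -0.5373  0.6357]
  r 0.597322075205336 z 0.18010657109131167 q [-0.7681  0.357   1.6536  0.0071  1.1189 -0.5327] eff [-49.8664 -32.1599  -0.3181] tilt rad/tan mrad 13.112409558935623 3.855238459649754 F [ 0.033  -0.6467  0.1509]
```

```bash

python3 -m inch '[[0,2,0,0,8.8],[0,-2,0,0,8.8],[0,2,0,0,8.8],[0,-2,0,0,8.8],[0,2,0,0,8.8],[0,-2,0,0,8.8],[0,2,0,0,8.8],[0,-2,0,0,8.8],[0,0,0,0,8.8]]' >/dev/null;python3 t.py; python3 -m inch '[[0,2,0,0,8.8],[0,-2,0,0,8.8],[0,2,0,0,8.8],[0,-2,0,0,8.8],[0,2,0,0,8.8],[0,-2,0,0,8.8],[0,2,0,0,8.8],[0,-2,0,0,8.8],[0,0,0,0,8.8]]' >/dev/null;python3 t.py; python3 d.py 0.5036 -0.3212 0.0733 76
```

```text
r 0.5893260377842712 z 0.16760810963513637 q [-0.7679  0.3702  1.665   0.0065  1.1191 -0.5319] eff [-49.4809 -30.3932   0.0172] tilt rad/tan mrad -11.198833839699217 8.269340725013341 F [ 0.0331 -0.3119 -0.7741]
  r 0.5876835151580871 z 0.16001083287721762 q [-0.766   0.3834  1.665   0.0079  1.1182 -0.5278] eff [-49.7054 -29.9133   0.0811] tilt rad/tan mrad -22.946553974032707 12.04520955350157 F [-0.2911 -0.0598  0.2814]
t 9.15 pos [ 0.4976 -0.3127  0.16  ] F [-0.2911 -0.0598  0.2814] w 0.08795461879608245 q6 -0.5278482267891201
tool shift cm [-0.841   0.9439  8.6413] turn 0.0024971115099645842 cur 76.14307395049451 tilt z [-0.013   0.0224 -0.9997]
```

```bash

python3 -m inch '[[2,0,0,0,8.8],[-2,0,0,0,8.8],[2,0,0,0,8.8],[-2,0,0,0,8.8],[0,0,0,0,8.8]]' >/dev/null;python3 t.py; python3 d.py 0.5036 -0.3212 0.0733 76;  python3 -m inch '[[0,0,-1,0,8.8],[0,0,1,0,8.8],[0,0,-1,0,8.8],[0,0,1,0,8.8],[0,0,-1,0,8.8],[0,0,1,0,8.8],[0,0,-1,0,8.8],[0,0,1,0,8.8],[0,0,0,0,8.8]]' >/dev/null;python3 t.py; python3 d.py 0.5036 -0.3212 0.0733 76
```

```text
r 0.5914569088009208 z 0.1630592863335108 q [-0.7564  0.3822  1.6592  0.0114  1.1171 -0.5195] eff [-47.7144 -28.8356   0.1808] tilt rad/tan mrad -14.404719842444374 13.442418613042939 F [ 0.1126 -0.3745  0.4437]
t 9.65 pos [ 0.5038 -0.3099  0.1631] F [ 0.1126 -0.3745  0.4437] w 0.08762900941243094 q6 -0.519471267503825
tool shift cm [-1.2542  0.341   8.9528] turn 0.002266648436754264 cur 76.12986938906595 tilt z [-0.0052  0.019  -0.9998]
  r 0.5915917039829178 z 0.16381077707344438 q [-0.7508  0.3808  1.6593  0.0131  1.1173 -0.5156] eff [-50.2075 -31.3751  -0.1922] tilt rad/tan mrad -13.094053583850563 14.803735499708864 F [-0.6776  0.1654 -0.7603]
t 10.55 pos [ 0.5058 -0.3068  0.1638] F [-0.6776  0.1654 -0.7603] w 0.08814172627500627 q6 -0.5156336745421469
tool shift cm [-1.6094  0.2025  9.0222] turn 0.003237115474113142 cur 76.18547305446317 tilt z [-0.0035  0.0194 -0.9998]
```

```bash

python3 -m inch '[[-1.6,0.2,0,0,8.8],[0,0,0,0,8.8],[0,0,0,0,8.8]]' >/dev/null;python3 t.py;  python3 -m inch '[[0,0,3,0,8.8],[0,0,0,0,8.8],[0,0,0,0,8.8]]' >/dev/null;python3 t.py; python3 d.py 0.5036 -0.3212 0.0733 76
```

```text
r 0.5992024881914447 z 0.1630779126596915 q [-0.7753  0.3969  1.6387  0.0125  1.1224 -0.5394] eff [-49.491  -29.899    0.1021] tilt rad/tan mrad -13.741582219622074 14.335296829294434 F [-0.6565 -0.6999  0.1973]
  r 0.5999396684230462 z 0.13397193607415078 q [-0.7758  0.4389  1.6489  0.013   1.0679 -0.5396] eff [-48.3505 -26.9149   0.184 ] tilt rad/tan mrad -11.585612794838784 14.006759140603629 F [-0.5079  0.6014  1.3221]
t 11.15 pos [ 0.504  -0.3254  0.134 ] F [-0.5079  0.6014  1.3221] w 0.08799471099055926 q6 -0.5396040485050566
tool shift cm [ 0.2988 -0.1018  6.0739] turn 0.00175983085654526 cur 76.10083088073694 tilt z [-0.0021  0.0181 -0.9998]
```

```bash

python3 -m inch '[[-2,0,0,0,8.8],[2,0,0,0,8.8],[-2,0,0,0,8.8],[2,0,0,0,8.8],[0,0,0,0,8.8]]' >/dev/null;python3 t.py;  python3 -m inch '[[0,-2,0,0,8.8],[0,2,0,0,8.8],[0,-2,0,0,8.8],[0,2,0,0,8.8],[0,0,0,0,8.8]]' >/dev/null;python3 t.py; python3 d.py 0.5036 -0.3212 0.0733 76
```

```text
r 0.6045773227241646 z 0.1399778009967035 q [-0.7826  0.4351  1.6398  0.0117  1.0726 -0.5453] eff [-51.0783 -29.3897  -0.0018] tilt rad/tan mrad -3.644221704528244 11.269466875581099 F [ 0.6579 -0.0579 -0.225 ]
  r 0.6057216925256484 z 0.14275431985103215 q [-0.7913  0.4322  1.6371  0.0085  1.0753 -0.5521] eff [-48.1246 -27.187    0.2675] tilt rad/tan mrad -1.516668549971777 7.9461005546308074 F [ 0.2704 -1.7458 -0.3635]
t 12.15 pos [ 0.5025 -0.3382  0.1428] F [ 0.2704 -1.7458 -0.3635] w 0.08815336289854982 q6 -0.5521448122350204
tool shift cm [ 1.6219 -0.3124  6.9582] turn 0.0011818568773238741 cur 76.06771541105917 tilt z [ 0.0032  0.0074 -1.    ]
```

```bash

python3 -m inch '[[0,-2,0,0,8.8],[0,2,0,0,8.8],[0,-2,0,0,8.8],[0,2,0,0,8.8],[0,0,0,0,8.8]]' >/dev/null;python3 t.py;  python3 -m inch '[[0,-2,0,0,8.8],[0,2,0,0,8.8],[0,-2,0,0,8.8],[0,2,0,0,8.8],[0,0,0,0,8.8]]' >/dev/null;python3 t.py; python3 d.py 0.5036 -0.3212 0.0733 76
```

```text
r 0.6039314133132021 z 0.14331884394523664 q [-0.799   0.4294  1.6398  0.0052  1.078  -0.5589] eff [-48.0551 -27.3682   0.2637] tilt rad/tan mrad -4.566686154790489 5.61613448125129 F [ 0.0054 -0.3304  0.4206]
  r 0.5998977198567984 z 0.14280107467827166 q [-0.8056  0.4254  1.6469  0.0019  1.0804 -0.5656] eff [-47.8253 -27.3907   0.2779] tilt rad/tan mrad -10.543957230108733 3.7944816728108837 F [ 1.0564 -0.6254  0.6005]
t 13.15 pos [ 0.4926 -0.3423  0.1428] F [ 1.0564 -0.6254  0.6005] w 0.08782312915495648 q6 -0.5655836403534112
tool shift cm [2.2618 0.6195 6.9618] turn 0.003392629145843096 cur 76.19438333150988 tilt z [-0.0065  0.0091 -0.9999]
```

```bash

python3 -m inch '[[2.2,0.6,0,0,8.8],[0,0,0,0,8.8]]' >/dev/null;python3 t.py;  python3 -m inch '[[0,0,3,0,8.8],[0,0,0,0,8.8]]' >/dev/null;python3 t.py; python3 d.py 0.5036 -0.3212 0.0733 76
```

```text
r 0.597280647949089 z 0.14335365396302446 q [-0.7705  0.4199  1.6534  0.0011  1.0798 -0.53  ] eff [-49.6968 -29.0997   0.0736] tilt rad/tan mrad -11.092974827366985 3.229216675198848 F [-0.5301  0.2259  0.2633]
  r 0.5970288595756823 z 0.11428875824204862 q [-0.7722  0.4624  1.6635 -0.0004  1.0251 -0.5328] eff [-52.7266 -30.689   -0.7756] tilt rad/tan mrad -9.356942642079328 1.4960703987827668 F [-0.9555  1.1991 -0.5447]
t 13.55 pos [ 0.5014 -0.3241  0.1143] F [-0.9555  1.1991 -0.5447] w 0.08832007663424545 q6 -0.5327953824791651
tool shift cm [0.3101 0.1773 4.099 ] turn 0.005161982945469362 cur 76.2957598366939 tilt z [-0.007   0.0063 -1.    ]
```

```bash

python3 -m inch '[[0.3,0.2,2,0.005,8.8],[0,0,0,0,8.8]]' >/dev/null;python3 t.py; python3 -m inch '[[0,0,1,0,8.8],[0,0,0,0,8.8]]' >/dev/null;python3 t.py; python3 d.py 0.5036 -0.3212 0.0733 76
```

```text
r 0.5982402500928474 z 0.09590860726347876 q [-0.7683  0.4932  1.6642 -0.0015  0.9924 -0.5235] eff [-52.4281 -29.0159  -0.5545] tilt rad/tan mrad -8.2809166577353 0.39643486588011173 F [-0.3925  0.4811 -0.6972]
  r 0.5993515583784783 z 0.08793809343910534 q [-0.77    0.5069  1.6639 -0.0021  0.9761 -0.5248] eff [-52.1333 -27.7384  -0.234 ] tilt rad/tan mrad -5.601843391297491 -0.6510628593813274 F [-0.3241  0.3055  0.3206]
t 13.95 pos [ 0.5037 -0.3249  0.0879] F [-0.3241  0.3055  0.3206] w 0.08806295805524755 q6 -0.5248178988604967
tool shift cm [ 0.3534 -0.087   1.4647] turn 0.0003667708644402452 cur 76.02101442258079 tilt z [-0.0051  0.0025 -1.    ]
```

```bash

python3 -m inch '[[0.3,-0.1,0.7,0,8.8],[0,0,0.6,0,8.8],[0,0,0,0,8.8]]' >/dev/null;python3 t.py; python3 d.py 0.5036 -0.3212 0.0733 76
```

```text
r 0.5984734210085513 z 0.0761019458392409 q [-0.7669  0.5236  1.6693 -0.0024  0.9507 -0.5215] eff [-51.5913 -26.1987  -0.0649] tilt rad/tan mrad -2.4000469523678203 -1.4779727671353886 F [ 0.0501 -0.0437 -0.1349]
t 14.25 pos [ 0.504  -0.3228  0.0761] F [ 0.0501 -0.0437 -0.1349] w 0.08798386085315903 q6 -0.5215410450382629
tool shift cm [ 0.1429 -0.0737  0.2803] turn 0.00032111653074556206 cur 76.0183986219436 tilt z [-0.0028  0.     -1.    ]
```

```bash

python3 -m inch '[[0.1,-0.05,0.2,0,8.8],[0,0,0,0,1.0],[0,0,0,0,1.0],[0,0,0,0,1.0],[0,0,0,0,1.0],[0,0,0,0,1.0]]' 40;python3 t.py; python3 d.py 0.5036 -0.3212 0.0733 76
```

```text
time: 14.85
ee_pos: [0.5041, -0.3217, 0.0745]
ee_rot: [0.788, 0.616, -0.001, -0.001]
force: [0.5, -0.1, 0.2]
width: 0.0506
  r 0.5980165959630092 z 0.07448662728889313 q [-0.7655  0.5252  1.6711 -0.0024  0.9466 -0.5206] eff [-51.4411 -25.899    0.058 ] tilt rad/tan mrad -1.6814279563135235 -1.6240092013961438 F [ 0.476  -0.0863  0.2134]
t 14.85 pos [ 0.5041 -0.3217  0.0745] F [ 0.476  -0.0863  0.2134] w 0.050583032992238625 q6 -0.5205794038457495
tool shift cm [ 0.039  -0.0609  0.1188] turn 0.0007958891678862046 cur 76.04560109028006 tilt z [-0.0023 -0.0005 -1.    ]
```

```bash

python3 -m inch '[[0,0,0,0,1.0],[0,0,0,0,1.0],[0,0,0,0,1.0],[0,0,0,0,1.0],[0,0,0,0,1.0],[0,0,0,0,1.0]]' ;python3 t.py
```

```text
time: 15.45
ee_pos: [0.5042, -0.3218, 0.0746]
ee_rot: [0.788, 0.616, -0.001, -0.0]
force: [-0.3, 0.0, -0.4]
width: 0.0139
  r 0.5981029777346497 z 0.07464854555965825 q [-0.7655  0.525   1.6711 -0.0024  0.9466 -0.5205] eff [-51.4321 -25.908    0.0719] tilt rad/tan mrad -1.415441523689245 -1.6868460751714942 F [-0.3324  0.0403 -0.3785]
```

```bash

python3 -m inch '[[0,0,-2,0,1.0],[0,0,-3,0,1.0],[0,0,-3,0,1.0],[0,0,-3,0,1.0],[0,0,-2,0,1.0],[0,0,0,0,1.0],[0,0,0,0,1.0]]' ;python3 t.py;python3 d.py 0.5243 0.0075 0.185 73.3
python3 - <<'E'
from h import *
o,p,d,C=shot('wrist','w3')
E
```

```text
time: 16.15
ee_pos: [0.5029, -0.3204, 0.206]
ee_rot: [0.788, 0.616, -0.001, -0.003]
force: [0.1, 0.1, -1.3]
width: 0.0136
  r 0.5962823602180286 z 0.20601980438029124 q [-0.7653  0.3319  1.6278 -0.002   1.1892 -0.5207] eff [-50.0174 -32.9888   0.081 ] tilt rad/tan mrad -7.558400975010275 -0.3830214355241531 F [ 0.1232  0.0555 -1.344 ]
t 16.15 pos [ 0.5029 -0.3204  0.206 ] F [ 0.1232  0.0555 -1.344 ] w 0.013578662663315607 q6 -0.5207246560656486
tool shift cm [32.3309 -5.8234  2.2104] turn 0.04762618456070288 cur 76.0287793696394 tilt z [-0.0066  0.0037 -1.    ]
```

View pics/w3.png

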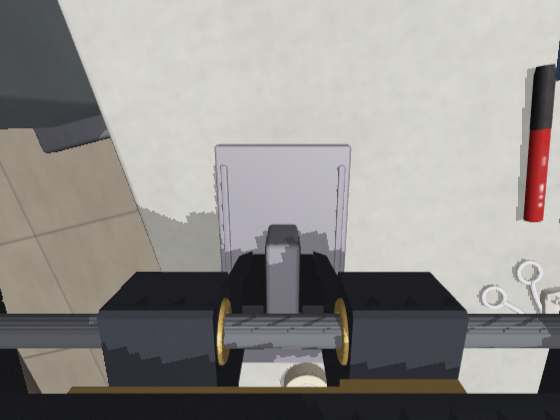

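```bash
cat > lid.py <<'E'
from h import *
import sys
o,p,d,C=shot('wrist',sys.argv[1])
M=R.from_quat(o['ee_rot']).as_matrix(); T=(C-o['ee_pos'])@M
K=np.array(camera_model('wrist')['camera_matrix'])
# plate top: tool z ~ expected .064..0.075
v,u=np.mgrid[0:420,0:560]
m=(T[...,2]>.055)&(T[...,2]<.08)&(np.abs(T[...,1])<.034)&(T[...,0]>.028)&(T[...,0]<.075)&(d>0)
Q=T[m]; 
A=np.c_[Q[:,:2],np.ones(len(Q))]; c,*_=np.linalg.lstsq(A,Q[:,2],rcond=None)
r=Q[:,2]-A@c; g=abs(r)<.0015; c,*_=np.linalg.lstsq(A[g],Q[g,2],rcond=None); Q=Q[g]
print('plate plane slope x,y, z0',c,'res',np.std(r[g]),len(Q))
n=M@np.array([-c[0],-c[1],1]); print('lid normal world',-n/np.linalg.norm(n))
print('x max',np.percentile(Q[:,0],[98,99.5,100]),'y',np.percentile(Q[:,1],[0,.5,2,98,99.5,100]))
# front edge yaw
ys=np.arange(-.027,.028,.003); e=[Q[abs(Q[:,1]-y)<.0015,0].max() for y in ys]; print('edge fit',np.polyfit(ys,e,1), 'rect',cv2.minAreaRect(Q[:,:2].astype(np.float32)))
rb=(T[...,2]>.03)&(T[...,2]<.05)&(np.abs(T[...,1])<.009)&(T[...,0]>.005)&(T[...,0]<.03)&(d>0)
if rb.sum()>10: print('rib z',np.median(T[rb][:,2]),'xmax',T[rb][:,0].max(),'y',np.percentile(T[rb][:,1],[1,99]))
E
python3 lid.py w4
```

```text
plate plane slope x,y, z0 [ 0.0046 -0.0017  0.0688] res 0.000618718208575923 8686
lid normal world [0.0062 0.0011 1.    ]
x max [0.0588 0.0592 0.0593] y [-0.0311 -0.0306 -0.0296  0.0294  0.0304  0.031 ]
edge fit [-0.0004  0.0592] rect ((0.04364870488643646, -7.000192999839783e-05), (0.031287554651498795, 0.062038905918598175), 0.015157370828092098)
rib z 0.04135655381312554 xmax 0.022892200436781175 y [-0.0086  0.0087]
```

```bash

python3 -m inch '[[2,-0.4,0,0.016,1.0],[4,-0.8,0,0.016,1.0],[4.5,-0.9,0,0.016,1.0],[4.5,-0.9,0,0,1.0],[4.5,-0.9,0,0,1.0],[4,-0.8,0,0,1.0],[2,-0.5,0,0,1.0],[0,0,0,0,1.0]]' ;python3 t.py;python3 d.py 0.5243 0.0075 0.185 73.3
python3 - <<'E'
from h import *
o=ctrl.get_obs()
o,p,d,C=shot('scene','s1')
m=(C[...,2]>.03)&(C[...,1]>-.12)&(C[...,1]<.2)&(C[...,0]>.59)&(C[...,0]<.9)&(d>0)
P=C[m]; print(len(P), np.percentile(P,[0.5,2,10,50],axis=0))
E
```

```text
time: 17.05
ee_pos: [0.5184, -0.0509, 0.1933]
ee_rot: [0.804, 0.594, -0.006, -0.013]
force: [-0.3, -0.5, -1.6]
width: 0.0138
  r 0.5208441414499105 z 0.19333867613168101 q [-0.3284  0.204   1.8192  0.0055  1.1471 -0.0317] eff [-41.3918 -30.4368   0.198 ] tilt rad/tan mrad -26.793921042799706 11.416401847358019 F [-0.3161 -0.5082 -1.6403]
t 17.05 pos [ 0.5184 -0.0509  0.1933] F [-0.3161 -0.5082 -1.6403] w 0.013791204449702736 q6 -0.03172886854389373
tool shift cm [ 5.748  -1.1264  0.8999] turn -0.007608395549758425 cur 72.86407104613272 tilt z [-0.0256  0.014  -0.9996]
9314 [[ 0.5958 -0.1179  0.0315]
 [ 0.6686 -0.114   0.0355]
 [ 0.6885 -0.0803  0.0545]
 [ 0.7581 -0.0411  0.1768]]
```

View pics/s1.png

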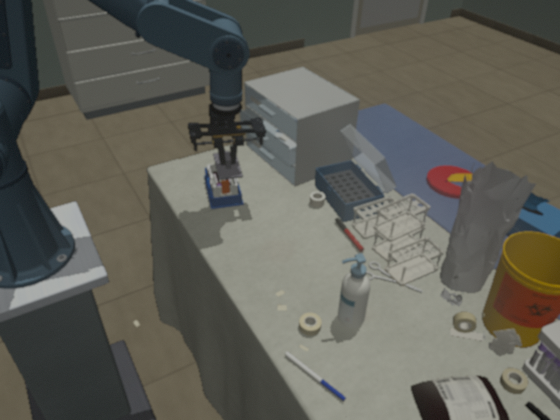

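```bash

python3 -m inch '[[5.5,-1.1,0,-0.005,1.0],[0,0,0,0,1.0]]' >/dev/null;python3 t.py; python3 -m inch '[[-2,0,0,0,1.0],[2,0,0,0,1.0],[-2,0,0,0,1.0],[2,0,0,0,1.0],[0,0,0,0,1.0]]' >/dev/null;python3 t.py;python3 d.py 0.5243 0.0075 0.185 73.3
```

```text
r 0.5233330519321067 z 0.19232858450418405 q [-0.24    0.2113  1.8128  0.0072  1.1478  0.0544] eff [-41.8773 -30.7637   0.1673] tilt rad/tan mrad -27.96171404064807 13.268692966179362 F [-0.2363 -1.6988 -0.6496]
  r 0.5229748090488645 z 0.18877746745559362 q [-0.2522  0.2182  1.8128  0.004   1.145   0.0475] eff [-41.4469 -30.2635   0.1914] tilt rad/tan mrad -32.70233710999858 11.317040559204282 F [ 0.1002  0.1954 -1.128 ]
t 17.8 pos [ 0.5228 -0.0122  0.1888] F [ 0.1002  0.1954 -1.128 ] w 0.013645994231227832 q6 0.047458009397953006
tool shift cm [ 1.9198 -0.43    0.3965] turn -0.00990985858414198 cur 72.73220692755717 tilt z [-0.0324  0.0121 -0.9994]
```

```bash
python3 -m inch '[[0,0,0,0,1.0],[0,0,0,0,1.0],[0,0,0,0,1.0],[0,0,0,0,1.0]]' >/dev/null;python3 t.py; 
python3 -m inch '[[0,0,-2,0,1.0],[0,0,0,0,1.0],[0,0,0,0,1.0]]' >/dev/null;python3 t.py; python3 -m inch '[[0,0,2,0,1.0],[0,0,0,0,1.0],[0,0,0,0,1.0]]' >/dev/null;python3 t.py; python3 -m inch '[[0,-2,0,0,1.0],[0,0,0,0,1.0]]' >/dev/null;python3 t.py; python3 -m inch '[[0,2,0,0,1.0],[0,0,0,0,1.0]]' >/dev/null;python3 t.py
```

```text
r 0.5224778487100132 z 0.1874437528961677 q [-0.2589  0.2203  1.8134  0.0022  1.1444  0.0442] eff [-41.2261 -30.0589   0.1819] tilt rad/tan mrad -35.077733400941504 10.248244913483365 F [-1.1102 -0.1377  0.1672]
  r 0.5226404393501458 z 0.2069299776494551 q [-0.26    0.1937  1.8001  0.0019  1.1854  0.0437] eff [-41.723  -31.9355   0.1574] tilt rad/tan mrad -36.23066591090936 10.252414503618915 F [ 0.4047  1.374  -0.481 ]
  r 0.5217605778025021 z 0.1858768072774412 q [-0.2598  0.2217  1.8155  0.0019  1.1419  0.0434] eff [-40.4372 -29.0235   0.2268] tilt rad/tan mrad -36.116311155585294 10.159101458090124 F [ 0.5592  0.1942 -1.5448]
  r 0.5021904609133253 z 0.18665742169809224 q [-0.258   0.1802  1.8638  0.002   1.136   0.0451] eff [-39.8521 -29.9829   0.1831] tilt rad/tan mrad -36.790278408610085 10.794287069443197 F [ 0.4824  0.1994 -0.8073]
  r 0.5228570604675554 z 0.1872183050629197 q [-0.2596  0.221   1.8131  0.0019  1.143   0.0432] eff [-40.3827 -29.5277   0.2099] tilt rad/tan mrad -34.20038231192287 9.668708533286294 F [ 0.2697  0.1697 -1.2688]
```

```bash
python3 -m inch '[[0,0,-2,0,1.0],[0,0,2,0,1.0],[0,0,-2,0,1.0],[0,0,2,0,1.0],[0,0,0,0,1.0]]' >/dev/null;python3 t.py; 
python3 -m inch '[[0,-2,0,0,1.0],[0,2,0,0,1.0],[0,-2,0,0,1.0],[0,2,0,0,1.0],[0,0,0,0,1.0]]' >/dev/null;python3 t.py; python3 d.py 0.5243 0.0075 0.185 73.3
```

```text
r 0.5237200670991963 z 0.18863396848692116 q [-0.2596  0.2202  1.8107  0.0019  1.1452  0.0432] eff [-43.2263 -32.8203  -0.5251] tilt rad/tan mrad -33.240460484956934 9.440765621787946 F [-1.277   0.5118 -1.6842]
  r 0.5208389546598917 z 0.1888278884667065 q [-0.2592  0.2172  1.814   0.0019  1.1513  0.0432] eff [-39.2384 -28.4076   0.2981] tilt rad/tan mrad -39.4514752773186 10.970702781633205 F [ 1.5211  0.2074 -0.2923]
t 20.2 pos [ 0.5206 -0.0157  0.1888] F [ 1.5211  0.2074 -0.2923] w 0.013589007541846563 q6 0.04321413554393099
tool shift cm [ 2.3279 -0.3248  0.3963] turn -0.011754819923121773 cur 72.62649842946882 tilt z [-0.0391  0.0122 -0.9992]
```

```bash
python3 -m inch '[[1.5,-1.3,0,0,1.0],[-1.5,1.3,0,0,1.0],[1.5,-1.3,0,0,1.0],[-1.5,1.3,0,0,1.0],[0,0,0,0,1.0]]' >/dev/null;python3 t.py; 
python3 -m inch '[[1.5,1.3,0,0,1.0],[-1.5,-1.3,0,0,1.0],[1.5,1.3,0,0,1.0],[-1.5,-1.3,0,0,1.0],[0,0,0,0,1.0]]' >/dev/null;python3 t.py; python3 d.py 0.5243 0.0075 0.185 73.3
```

```text
r 0.5206147012586885 z 0.1919774489364059 q [-0.2575  0.2119  1.8131  0.0024  1.157   0.0436] eff [-40.0452 -29.5423   0.2055] tilt rad/tan mrad -38.84034930071132 11.329198417125633 F [ 0.3209  0.4219 -1.2207]
  r 0.5184048866270703 z 0.1924837065754005 q [-0.2555  0.2092  1.8153  0.0037  1.1629  0.0463] eff [-41.5844 -30.7096   0.1719] tilt rad/tan mrad -43.82315245846734 13.77565583078142 F [ 0.3804  0.4747 -1.0503]
t 21.2 pos [ 0.5182 -0.0127  0.1925] F [ 0.3804  0.4747 -1.0503] w 0.0134960207598611 q6 0.04625311437785444
tool shift cm [2.1114 0.0076 0.7513] turn -0.011820715003018034 cur 72.62272291950009 tilt z [-0.0435  0.0148 -0.9989]
```

```bash
python3 -m inch '[[0,0,-3,0,1.0],[0,0,-4,0,1.0],[0,0,-3,0,1.0],[0,0,0,0,1.0]]' >/dev/null;python3 t.py; 
python3 -m inch '[[0,0,0.7,0,1.0],[0,0,0.7,0,1.0],[0,0,0.7,0,1.0],[0,0,0.7,0,1.0],[0,0,0,0,1.0]]' >/dev/null;python3 t.py; python3 -m inch '[[0,0,0.5,0,1.0],[0,0,0,0,1.0],[0,0,0.5,0,1.0],[0,0,0,0,1.0]]' >/dev/null;python3 t.py;python3 -m inch '[[0,0,0.3,0,1.0],[0,0,0.3,0,1.0],[0,0,0.3,0,1.0],[0,0,0.3,0,1.0]]' >/dev/null;python3 t.py; python3 d.py 0.5243 0.0075 0.185 73.3
```

```text
r 0.522182947434051 z 0.29604323922310044 q [-0.254   0.0945  1.7185  0.0056  1.3768  0.0497] eff [-38.2612 -33.133    0.9564] tilt rad/tan mrad -45.65820160583124 16.350894059315696 F [-0.1981  0.5933 -1.0056]
  r 0.5181567880522076 z 0.26024897173701683 q [-0.2525  0.1269  1.7591  0.0064  1.3118  0.0508] eff [-39.7944 -33.2857   0.0947] tilt rad/tan mrad -53.15631074595898 18.936114897866617 F [-0.4963  0.2339 -2.1073]
  r 0.5169806817447679 z 0.24779545899855748 q [-0.2525  0.1402  1.7712  0.0065  1.2893  0.0509] eff [-39.85   -32.8008   0.1542] tilt rad/tan mrad -56.005144935561994 19.73290103341159 F [-0.1179 -0.3626 -0.6427]
  r 0.5169570024176956 z 0.23599797988126295 q [-0.2524  0.1532  1.7824  0.0065  1.2628  0.0508] eff [-40.0307 -32.1096   0.3685] tilt rad/tan mrad -53.70361503692159 19.121105608937956 F [-0.5158 -0.1525 -0.3379]
t 22.9 pos [ 0.5169 -0.0101  0.236 ] F [-0.5158 -0.1525 -0.3379] w 0.013524098350216153 q6 0.050757283730617456
tool shift cm [1.8816 0.4721 5.0872] turn -0.01392519138836722 cur 72.50214530453464 tilt z [-0.0533  0.0202 -0.9984]
```

```bash
cat > l.py <<'E'
from h import *
o=ctrl.get_obs(); M=R.from_quat(o['ee_rot']).as_matrix();p=o['ee_pos'];u=p[:2]/np.hypot(*p[:2]);q=o['qpos']
print('z %.4f r %.4f q235 %s dq235 %s rad %.1f tan %.1f q4 %.4f dq4 %.4f'%(p[2],np.hypot(*p[:2]),q[[1,2,4]],o['dq'][[1,2,4]],1000*M[:2,2]@u,1000*(M[1,2]*u[0]-M[0,2]*u[1]),q[3],o['dq'][3]))
E
python3 l.py
for i in 1 2 3; do python3 -m inch '[[0,0,-2,0,1.0]]' >/dev/null;python3 l.py; done;  for i in 1 2 3 4; do python3 -m inch '[[0,0,0,0,1.0]]' >/dev/null;python3 l.py; done; 
```

```text
z 0.2360 r 0.5170 q235 [0.1532 1.7824 1.2628] dq235 [ 0.0339  0.0309 -0.0664] rad -53.7 tan 19.1 q4 0.0065 dq4 -0.0002
z 0.2531 r 0.5162 q235 [0.1344 1.7664 1.3038] dq235 [-0.2413 -0.2346  0.4385] rad -59.8 tan 20.6 q4 0.0064 dq4 -0.0001
z 0.2729 r 0.5171 q235 [0.1152 1.7451 1.3457] dq235 [-0.177  -0.1921  0.4112] rad -61.2 tan 20.8 q4 0.0063 dq4 -0.0007
z 0.2929 r 0.5180 q235 [0.0976 1.7221 1.3875] dq235 [-0.1745 -0.2407  0.417 ] rad -62.4 tan 21.1 q4 0.0063 dq4 0.0002
z 0.2955 r 0.5194 q235 [0.0954 1.719  1.3876] dq235 [ 0.0268  0.0494 -0.0241] rad -57.4 tan 19.9 q4 0.0063 dq4 -0.0011
z 0.2949 r 0.5192 q235 [0.0956 1.72   1.3866] dq235 [-0.0111 -0.0164  0.0012] rad -57.5 tan 19.9 q4 0.0063 dq4 0.0019
z 0.2941 r 0.5189 q235 [0.0963 1.721  1.3856] dq235 [ 0.0099  0.018  -0.0081] rad -58.2 tan 20.1 q4 0.0063 dq4 -0.0002
z 0.2930 r 0.5185 q235 [0.0972 1.7225 1.3849] dq235 [ 0.0075  0.0088 -0.0058] rad -59.8 tan 20.5 q4 0.0063 dq4 0.0001
```

```bash
python3 d.py 0.505 -0.19 0.085 73.3; python3 -m inch '[[-2.5,0,0,0,1.0],[-4.5,0.6,2,0,1.0],[-4.5,0.6,4,0,1.0],[-4.5,0.6,4,0,1.0],[-2,0.6,4,0,1.0],[0,0,2,0,1.0]]' ;python3 t.py; python3 d.py 0.505 -0.19 0.085 73.3
```

```text
t 23.6 pos [ 0.5184 -0.0109  0.293 ] F [ 0.0416 -0.1558 -1.1347] w 0.013058596486468439 q6 0.05094775071426537
tool shift cm [-17.5467   5.4181  20.4438] turn -0.014094340944459756 cur 72.49245374886402 tilt z [-0.0594  0.0217 -0.998 ]
time: 24.2
ee_pos: [0.4807, -0.1763, 0.1395]
ee_rot: [0.805, 0.593, -0.016, -0.024]
force: [0.1, 1.0, -1.5]
width: 0.0136
  r 0.5120289944428275 z 0.13951125781854554 q [-0.5771  0.2864  1.8481 -0.0149  1.0635 -0.2686] eff [-43.7105 -28.8539   0.3465] tilt rad/tan mrad -57.86705675513763 -0.12169798449097186 F [ 0.0727  0.9735 -1.5235]
t 24.2 pos [ 0.4807 -0.1763  0.1395] F [ 0.0727  0.9735 -1.5235] w 0.01360138963808402 q6 -0.26858473170178826
tool shift cm [-0.606   3.0353  5.2828] turn -0.009524119598082748 cur 72.75430814345202 tilt z [-0.0544  0.0198 -0.9983]
```

```bash
python3 -m inch '[[0,1,2.5,0,1.0],[0,0.5,2,0,1.0]]' ;python3 l.py; for i in 1 2; do python3 -m inch '[[0,0,0.5,0,1.0]]' | egrep 'force|pos';python3 l.py; done
```

```text
time: 24.4
ee_pos: [0.4905, -0.1804, 0.0896]
ee_rot: [0.806, 0.592, -0.017, -0.026]
force: [-0.1, -0.3, -0.5]
width: 0.0134
z 0.0896 r 0.5226 q235 [0.3957 1.83   0.9765] dq235 [ 0.4403 -0.0496 -0.3777] rad -61.8 tan 0.9 q4 -0.0153 dq4 -0.0033
ee_pos: [0.4886, -0.1795, 0.0815]
force: [-0.6, -0.5, -0.6]
z 0.0815 r 0.5205 q235 [0.4092 1.833  0.9652] dq235 [ 0.0849  0.0135 -0.091 ] rad -66.9 tan 2.1 q4 -0.0154 dq4 0.0002
ee_pos: [0.4878, -0.1791, 0.0758]
force: [-7.9, 5.9, 26.2]
z 0.0758 r 0.5196 q235 [0.4192 1.8345 0.9556] dq235 [ 0.0853  0.0236 -0.0579] rad -68.7 tan 2.6 q4 -0.0155 dq4 -0.0020
```

```bash
for i in 1 2 3; do python3 -m inch '[[0,0,0,0,1.0]]' | egrep 'force|pos';python3 l.py; done; for i in 1 2 ; do python3 -m inch '[[0,0,0.1,0,1.0]]' | egrep 'force|pos';python3 l.py; done
```

```text
ee_pos: [0.488, -0.1791, 0.0763]
force: [0.2, -1.0, 0.0]
z 0.0763 r 0.5199 q235 [0.4184 1.8341 0.9564] dq235 [-0.0015  0.0034 -0.0003] rad -68.3 tan 2.4 q4 -0.0156 dq4 -0.0011
ee_pos: [0.4882, -0.1791, 0.0769]
force: [-0.1, -0.3, -1.1]
z 0.0769 r 0.5200 q235 [0.4172 1.8341 0.9568] dq235 [-0.0112 -0.0046  0.0052] rad -67.5 tan 2.2 q4 -0.0155 dq4 0.0008
ee_pos: [0.4885, -0.1791, 0.0775]
force: [-0.5, 0.6, -0.4]
z 0.0775 r 0.5203 q235 [0.416  1.8341 0.9569] dq235 [-0.0103  0.0017  0.0007] rad -66.5 tan 2.0 q4 -0.0155 dq4 -0.0005
ee_pos: [0.4887, -0.1791, 0.0771]
force: [0.4, -0.7, -1.2]
z 0.0771 r 0.5205 q235 [0.4166 1.8343 0.9549] dq235 [ 0.0107  0.0048 -0.0206] rad -65.4 tan 1.8 q4 -0.0156 dq4 0.0018
ee_pos: [0.4887, -0.1791, 0.0764]
force: [-0.5, 0.2, -1.4]
z 0.0764 r 0.5205 q235 [0.4178 1.8346 0.9529] dq235 [ 0.0103  0.0028 -0.02  ] rad -64.8 tan 1.6 q4 -0.0156 dq4 -0.0009
```

```bash
for i in 1 2 3 4 5; do python3 -m inch '[[0,0,0.25,0,1.0]]' | egrep 'force|pos';python3 l.py; done
```

```text
ee_pos: [0.4885, -0.179, 0.0752]
force: [-11.9, 5.6, 29.5]
z 0.0752 r 0.5203 q235 [0.4201 1.8347 0.9513] dq235 [ 0.0157 -0.0025  0.0006] rad -65.7 tan 1.5 q4 -0.0160 dq4 -0.0047
ee_pos: [0.4885, -0.179, 0.075]
force: [-11.8, 7.1, 30.2]
z 0.0750 r 0.5203 q235 [0.4208 1.8342 0.9521] dq235 [ 0.0095 -0.0029  0.0014] rad -66.7 tan 1.3 q4 -0.0165 dq4 -0.0046
ee_pos: [0.4886, -0.179, 0.0751]
force: [-10.1, 5.8, 28.2]
z 0.0751 r 0.5203 q235 [0.421  1.8336 0.9528] dq235 [ 0.0031 -0.0058  0.0063] rad -67.2 tan 1.0 q4 -0.0169 dq4 -0.0036
ee_pos: [0.4886, -0.179, 0.0752]
force: [-10.2, 5.2, 26.7]
z 0.0752 r 0.5204 q235 [0.4212 1.8332 0.9535] dq235 [ 0.0027 -0.0057  0.0044] rad -67.6 tan 0.8 q4 -0.0173 dq4 -0.0044
ee_pos: [0.4887, -0.179, 0.0752]
force: [-10.2, 5.9, 25.8]
z 0.0752 r 0.5204 q235 [0.4213 1.8329 0.9539] dq235 [ 0.0019 -0.0057  0.0048] rad -68.0 tan 0.4 q4 -0.0178 dq4 -0.0063
```

```bash
python3 -m inch '[[0,0,0,0,3.0],[0,0,0,0,8.8],[0,0,0,0,8.8],[0,0,-0.3,0,8.8],[0,0,-0.2,0,8.8],[0,0,0,0,8.8]]' | egrep 'force|pos|width';python3 l.py; python3 -m inch '[[0,0,-2,0,8.8],[0,0,-3,0,8.8],[0,0,-3,0,8.8]]' | egrep 'force|pos|width';python3 l.py; python3 lid.py w5; python3 - <<'E'
from h import *
o,p,d,C=shot('wrist')
r=trace('wrist','lid')[0]; print(r['score'],r['bbox'])
P=C[r['region']&(d>0)]
b=P[(P[:,2]<.012)&(P[:,2]>.002)][:,:2].astype(np.float32); t=P[(P[:,2]>.028)&(P[:,2]<.04)]
print(cv2.minAreaRect(b),cv2.minAreaRect(t[:,:2].astype(np.float32)))
E
```

```text
ee_pos: [0.4894, -0.1793, 0.0813]
force: [0.2, -0.5, 0.0]
width: 0.0598
z 0.0813 r 0.5212 q235 [0.4107 1.8314 0.9646] dq235 [ 0.0044  0.0012 -0.0017] rad -66.5 tan 0.0 q4 -0.0177 dq4 0.0004
ee_pos: [0.4914, -0.1794, 0.1582]
force: [0.7, 0.2, 0.4]
width: 0.0838
z 0.1582 r 0.5231 q235 [0.2878 1.8    1.1303] dq235 [-0.4381 -0.1669  0.6251] rad -77.7 tan 2.7 q4 -0.0159 dq4 0.0054
plate plane slope x,y, z0 [0. 0. 0.] res nan 0
lid normal world [ 0.0721 -0.0291  0.997 ]
0.9 [244.5, 136.5, 329.2, 288.6]
((0.48479074239730835, -0.1776375025510788), (0.11782698333263397, 0.06212066113948822), 72.80510711669922) ((0.48507875204086304, -0.17743860185146332), (0.04416375234723091, 0.013712924905121326), 71.8591537475586)
  ret = _var(a, axis=axis, dtype=dtype, out=out, ddof=ddof,
  arrmean = um.true_divide(arrmean, div, out=arrmean,
  ret = ret.dtype.type(ret / rcount)
Traceback (most recent call last):
  File "lid.py", line 14, in <module>
    print('x max',np.percentile(Q[:,0],[98,99.5,100]),'y',np.percentile(Q[:,1],[0,.5,2,98,99.5,100]))
                  ~~~~~~~~~~~~~^^^^^^^^^^^^^^^^^^^^^^
IndexError: index -1 is out of bounds for axis 0 with size 0
```

View pics/w5.png

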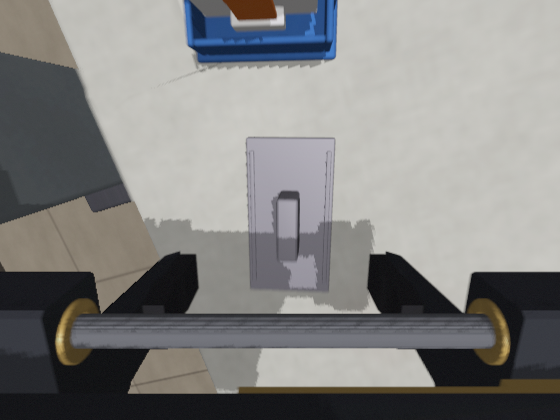

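```bash
for i in 1 2 3; do python3 -m inch '[[0,0,0,0,8.8]]' >/dev/null;python3 l.py; done; for i in 1 2 3; do python3 -m inch '[[0,0,1,0,8.8],[0,0,0,0,8.8]]' >/dev/null;python3 l.py; done
```

```text
z 0.1588 r 0.5244 q235 [0.2869 1.7996 1.1266] dq235 [-0.0086 -0.007  -0.0055] rad -72.8 tan 1.4 q4 -0.0160 dq4 0.0012
z 0.1577 r 0.5238 q235 [0.2881 1.8006 1.1258] dq235 [ 0.0163  0.0183 -0.0035] rad -74.3 tan 1.8 q4 -0.0160 dq4 -0.0000
z 0.1564 r 0.5230 q235 [0.2897 1.8018 1.1254] dq235 [ 0.0121  0.0073 -0.0054] rad -76.6 tan 2.3 q4 -0.0160 dq4 0.0007
z 0.1440 r 0.5211 q235 [0.3073 1.8098 1.1029] dq235 [-0.0094 -0.0175  0.0075] rad -79.5 tan 3.0 q4 -0.0162 dq4 0.0011
z 0.1321 r 0.5195 q235 [0.325  1.8166 1.0804] dq235 [-0.0138 -0.0209  0.0066] rad -81.5 tan 3.5 q4 -0.0164 dq4 0.0009
z 0.1208 r 0.5184 q235 [0.3424 1.8223 1.0582] dq235 [-0.0179 -0.0251  0.0083] rad -82.3 tan 3.7 q4 -0.0166 dq4 0.0003
```

```bash
python3 d.py 0.4849 -0.1776 0.0745 72.8; python3 -m inch '[[0,0,2.5,0,8.8],[0,0,0,0,8.8]]' | egrep 'force|time';python3 l.py;  for i in 1 2 3 4; do python3 -m inch '[[0,0,0,0,8.8],[0,0,0,0,8.8]]' >/dev/null;python3 l.py; done; python3 d.py 0.4849 -0.1776 0.0745 72.8
```

```text
t 27.55 pos [ 0.4871 -0.1773  0.1208] F [0.0758 0.7171 0.5578] w 0.08776873784075571 q6 -0.26108073946894034
tool shift cm [-0.1262  0.18    4.6266] turn -0.0016069465177093504 cur 72.707928746632 tilt z [-0.0761  0.0317 -0.9966]
time: 27.75
force: [-0.1, 1.0, -0.7]
z 0.0955 r 0.5166 q235 [0.3835 1.8323 1.0063] dq235 [-0.0608 -0.0634  0.0328] rad -81.6 tan 3.6 q4 -0.0172 dq4 0.0004
z 0.0966 r 0.5174 q235 [0.3824 1.8307 1.0081] dq235 [-0.0127 -0.0159  0.0046] rad -80.7 tan 3.3 q4 -0.0172 dq4 -0.0002
z 0.0983 r 0.5185 q235 [0.3801 1.8293 1.0091] dq235 [-0.0112 -0.0084  0.0036] rad -78.0 tan 2.7 q4 -0.0172 dq4 -0.0005
z 0.0993 r 0.5192 q235 [0.3786 1.8285 1.0094] dq235 [-0.0062 -0.0036  0.0025] rad -76.1 tan 2.3 q4 -0.0172 dq4 -0.0008
z 0.0997 r 0.5194 q235 [0.378  1.8283 1.0095] dq235 [-0.0009  0.002   0.0018] rad -75.5 tan 2.2 q4 -0.0171 dq4 -0.0006
t 28.55 pos [ 0.4879 -0.1781  0.0997] F [-0.1643  0.048  -0.3839] w 0.08812824027543116 q6 -0.2606751040661014
tool shift cm [-0.0543 -0.1097  2.5332] turn -0.001436003173444965 cur 72.71772307879421 tilt z [-0.0702  0.0279 -0.9971]
```

```bash
python3 -m inch '[[1.8,-0.9,-0.5,0,8.8],[-1.8,0.9,-0.5,0,8.8],[1.8,-0.9,0,0,8.8],[-1.8,0.9,0,0,8.8],[1.8,-0.9,0,0,8.8],[-1.8,0.9,0,0,8.8],[1.8,-0.9,0,0,8.8],[-1.8,0.9,0,0,8.8]]' | egrep 'force|time';python3 l.py;  python3 -m inch '[[1.8,-0.9,0,0,8.8],[-1.8,0.9,0,0,8.8],[1.8,-0.9,0,0,8.8],[-1.8,0.9,0,0,8.8],[1.8,-0.9,0,0,8.8],[-1.8,0.9,0,0,8.8],[0,0,0,0,8.8]]' | egrep 'force|time';python3 l.py;python3 d.py 0.4849 -0.1776 0.0745 72.8
```

```text
time: 29.35
force: [-0.5, 0.7, 0.3]
z 0.1113 r 0.5149 q235 [0.3513 1.8351 1.0347] dq235 [ 0.2053 -0.3173  0.0166] rad -79.7 tan 7.1 q4 -0.0127 dq4 -0.0646
time: 30.05
force: [0.5, 0.7, -0.8]
z 0.1135 r 0.5124 q235 [0.3425 1.8413 1.0373] dq235 [-0.0313  0.0744  0.0323] rad -79.3 tan 9.5 q4 -0.0101 dq4 0.0353
t 30.05 pos [ 0.4865 -0.1608  0.1135] F [ 0.5104  0.6782 -0.8349] w 0.08800072008875344 q6 -0.245686781091321
tool shift cm [-1.6949  0.6437  3.845 ] turn 0.00392934593419809 cur 73.02513493827644 tilt z [-0.0723  0.0339 -0.9968]
```

```bash
python3 -m inch '[[0,4,-2,0,8.8],[0,4.5,-2,0,8.8],[0,0,0,0,8.8]]' | egrep 'force|time';python3 l.py;  python3 -m inch '[[-1.8,0.9,0,0,8.8],[1.8,-0.9,0,0,8.8],[-1.8,0.9,0,0,8.8],[1.8,-0.9,0,0,8.8],[0,0,0,0,8.8]]' | egrep 'force|time';python3 l.py;python3 d.py 0.4849 -0.1776 0.0745 72.8
```

```text
time: 30.35
force: [-0.5, -0.4, 0.1]
z 0.1443 r 0.5959 q235 [0.4546 1.6033 1.1755] dq235 [-0.0357  0.1303  0.0158] rad -90.6 tan 14.2 q4 -0.0042 dq4 -0.0060
time: 30.85
force: [0.6, 0.1, 0.2]
z 0.1428 r 0.5911 q235 [0.4511 1.6125 1.1771] dq235 [ 0.0123 -0.0345 -0.0258] rad -97.4 tan 18.0 q4 -0.0018 dq4 -0.0363
t 30.85 pos [ 0.5648 -0.1743  0.1428] F [0.561  0.1447 0.2313] w 0.08840798226957867 q6 -0.2038632827248702
tool shift cm [-2.7697 -6.8568  7.478 ] turn 0.004718316049324652 cur 73.07033959603514 tilt z [-0.0877  0.0459 -0.9951]
```

```bash
python3 -m inch '[[-3,0,0,0,8.8],[3,0,0,0,8.8],[-3,0,0,0,8.8],[3,0,0,0,8.8],[-3,0,0,0,8.8],[3,0,0,0,8.8],[-3,0,0,0,8.8],[0,0,0,0,8.8]]' | egrep 'force|time';python3 l.py;python3 d.py 0.4849 -0.1776 0.0745 72.8
```

```text
time: 31.65
force: [0.6, -0.5, 0.9]
z 0.1416 r 0.5880 q235 [0.4484 1.6193 1.1754] dq235 [-0.016   0.0373  0.0197] rad -100.8 tan 12.8 q4 -0.0079 dq4 0.0746
t 31.65 pos [ 0.5534 -0.1987  0.1416] F [ 0.6255 -0.4756  0.9349] w 0.0883012324317768 q6 -0.25124265373655963
tool shift cm [-0.0574 -6.458   7.3968] turn 0.010623679878998447 cur 73.40869201996466 tilt z [-0.0905  0.0461 -0.9948]
```

```bash
python3 -m inch '[[0,-2.2,0,0,8.8],[0,-2.2,0,0,8.8],[0,-2,1,0.14,8.8],[0,0,1,0.15,8.8],[0,0,1,0.15,8.8],[0,0,1,0.15,8.8],[0,0,0.3,0.15,8.8],[0,0,0,0.15,8.8],[0,0,0,0.15,8.8],[0,0,0,0.15,8.8]]' | egrep 'force|time';python3 l.py;python3 d.py 0.4849 -0.1776 0.0745 -17.2
python3 -m inch '[[0,0,0,0.15,8.8],[0,0,0,0.15,8.8],[0,0,0,0.07,8.8]]' | egrep 'force|time';python3 l.py;python3 d.py 0.4849 -0.1776 0.0745 -17.2
```

```text
time: 32.65
force: [0.4, 0.7, 0.3]
z 0.1027 r 0.5109 q235 [0.3723 1.8303 1.0458] dq235 [-0.0059  0.015  -0.0007] rad -106.1 tan 14.2 q4 -0.0117 dq4 0.0010
t 32.65 pos [ 0.4804 -0.1738  0.1027] F [0.3803 0.6676 0.3477] w 0.08815396035239613 q6 0.9168904537967568
tool shift cm [0.6657 0.5741 2.7386] turn 0.38836221264299325 cur 5.051515706805736 tilt z [-0.095   0.0494 -0.9943]
time: 32.95
force: [-1.1, -0.4, -0.1]
z 0.1023 r 0.5090 q235 [0.3704 1.8342 1.0458] dq235 [-0.0055  0.0119  0.0022] rad -107.9 tan 14.8 q4 -0.0116 dq4 0.0001
t 32.95 pos [ 0.4788 -0.1726  0.1023] F [-1.0565 -0.4386 -0.0715] w 0.08838654684948588 q6 1.292609003741215
tool shift cm [1.0197 0.3585 2.6791] turn 0.011297751530878376 cur -16.552686519293204 tilt z [-0.0965  0.0505 -0.994 ]
```

```bash
python3 d.py 0.4893 -0.1799 0.0755 -17.2; python3 -m inch '[[1.2,0.5,0.5,0.01,8.8],[0,0,0,0,8.8]]' | egrep 'force|time';python3 l.py;python3 d.py 0.4893 -0.1799 0.0755 -17.2; python3 - <<'E'
from h import *
o,p,d,C=shot('wrist','w6')
E
```

```text
t 32.95 pos [ 0.4788 -0.1726  0.1023] F [-1.0565 -0.4386 -0.0715] w 0.08838654684948588 q6 1.292609003741215
tool shift cm [1.4935 0.4505 2.5256] turn 0.011297751530878376 cur -16.552686519293204 tilt z [-0.0965  0.0505 -0.994 ]
time: 33.15
force: [-0.4, -0.2, 0.5]
z 0.0959 r 0.5197 q235 [0.4015 1.8068 1.0429] dq235 [-0.0366  0.0469  0.0228] rad -108.8 tan 14.2 q4 -0.0119 dq4 0.0024
t 33.15 pos [ 0.4876 -0.1799  0.0959] F [-0.4365 -0.1716  0.4692] w 0.08795712623506324 q6 1.3031745427258268
tool shift cm [ 0.3826 -0.0126  2.0089] turn -0.0016549470295236966 cur -17.29482148010942 tilt z [-0.0972  0.051  -0.994 ]
```

View pics/w6.png

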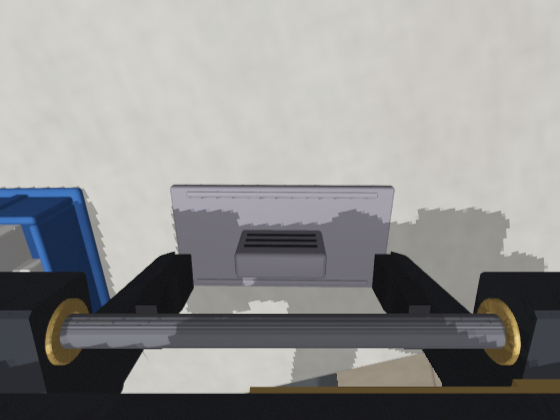

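```bash
python3 -m inch '[[0.4,0,1.2,0,8.8],[0,0,0.7,0,6.5],[0,0,0,0,5.5]]' | egrep 'force|time|width';python3 l.py;python3 d.py 0.4893 -0.1799 0.0755 -17.2
```

```text
time: 33.5
force: [-0.0, 0.0, 0.5]
width: 0.0741
z 0.0751 r 0.5196 q235 [0.44   1.8075 1.0059] dq235 [-0.0001  0.0022 -0.0019] rad -111.0 tan 15.2 q4 -0.0117 dq4 0.0004
t 33.5 pos [ 0.4879 -0.1785  0.0751] F [-0.0147  0.0493  0.4721] w 0.07411666163510382 q6 1.3042855544961613
tool shift cm [ 0.1665  0.093  -0.0634] turn 8.675876388789781e-05 cur -17.19502908899345 tilt z [-0.0991  0.0524 -0.9937]
```

```bash
python3 -m inch '[[0.15,0.05,0,0,4.0],[0,0,0,0,4.0],[0,0,0,0,4.0],[0,0,0,0,4.0],[0,0,0,0,4.0],[0,0,0,0,4.0]]' 40 | egrep 'force|time|width';python3 l.py;python3 d.py 0.4893 -0.1799 0.0755 -17.2
```

```text
time: 34.1
force: [-0.0, -0.1, -1.1]
width: 0.0436
z 0.0748 r 0.5207 q235 [0.4429 1.804  1.0073] dq235 [-0.002   0.001   0.0008] rad -111.8 tan 15.2 q4 -0.0118 dq4 -0.0006
t 34.1 pos [ 0.4889 -0.1791  0.0748] F [-0.0062 -0.134  -1.1295] w 0.043603716500100885 q6 1.3039095448388882
tool shift cm [ 0.0483  0.062  -0.0792] turn 0.0006037831719630031 cur -17.165405772505498 tilt z [-0.0998  0.0527 -0.9936]
```

```bash
python3 -m inch '[[0,0,-2.5,0,4.0],[0,0,-4,0,4.0],[0,0,-3,0,4.0],[0,-3,0,0,4.0],[0.2,-4.5,0,0,4.0],[0.3,-4.5,0,0,4.0],[0,-3,0,0,4.0],[0,0,0,0,4.0]]' | egrep 'force|time|width|pos';python3 l.py; cat > lw.py <<'E'
from h import *
import sys
def fit():
    o,p,d,C=shot('wrist',sys.argv[1])
    r=trace('wrist','lid')
    if not r: print('no lid'); return
    r=r[0]; P=C[r['region']&(d>0)]
    print('score',r['score'],'F',o['force'],'tcp',o['ee_pos'],'t',o['time'])
    # plate plane via RANSAC: restrict to points within tool z near plate
    M=R.from_quat(o['ee_rot']).as_matrix()
    rng=np.random.default_rng(0);best=0
    for _ in range(300):
        a=P[rng.choice(len(P),3,False)]; n=np.cross(a[1]-a[0],a[2]-a[0]); L=np.linalg.norm(n)
        if L<1e-6: continue
        n/=L
        if abs(n[2])<.95: continue
        k=abs((P-a[0])@n)<.001
        # prefer lower plane with many points
        if k.sum()>best: best=k.sum();K=k
    Q=P[K];c=Q.mean(0);n=np.linalg.svd(Q-c,full_matrices=False)[2][2];n*=np.sign(n[2])
    rect=cv2.minAreaRect(Q[:,:2].astype(np.float32)); cx=np.array(rect[0])
    zc=c[2]-((cx-c[:2])@n[:2])/n[2]
    print('plate normal',n,'rect',rect,'z at centre',zc,'n',K.sum(),len(P))
    return o,rect
fit()
E
python3 lw.py w7
```

```text
time: 34.9
ee_pos: [0.5499, -0.0391, 0.1765]
force: [-1.0, -0.1, -0.5]
width: 0.0437
z 0.1765 r 0.5513 q235 [0.3291 1.7031 1.2186] dq235 [-0.0017  0.0032 -0.0016] rad -100.9 tan 46.7 q4 0.0244 dq4 -0.0288
score 0.69 F [-0.9828 -0.0607 -0.5238] tcp [ 0.5499 -0.0391  0.1765] t 34.9
plate normal [-0.0044 -0.001   1.    ] rect ((0.5463809370994568, -0.03736697882413864), (0.11721937358379364, 0.06251683831214905), 72.28189086914062) z at centre 0.10769219526558849 n 12638 20587
```

View pics/w7.png

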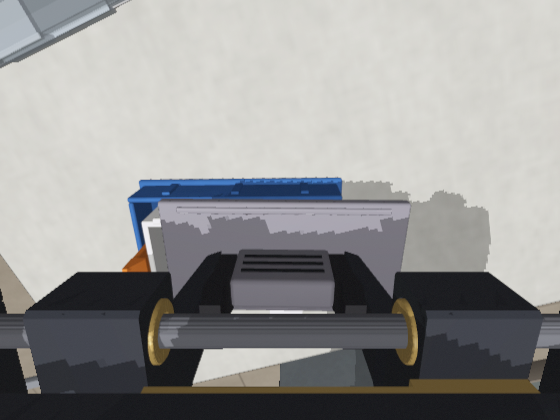

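```bash
python3 d.py 0.5278 0.0058 0.173 -16.7; python3 -m inch '[[-1.7,-1.8,0.1,-0.009,4.0],[-1.7,-1.8,0.1,-0.009,4.0],[0,0,0,0,4.0]]' | egrep 'force|time|width|pos';python3 l.py;python3 lw.py w8
```

```text
t 35.0 pos [ 0.5493 -0.0418  0.1763] F [-0.7734 -0.2902 -1.011 ] w 0.04329609451134331 q6 1.5678897752738923
tool shift cm [-3.4282 -3.8732  0.79  ] turn -0.014756853180297414 cur -17.545505406125248 tilt z [-0.098   0.0528 -0.9938]
time: 35.3
ee_pos: [0.5264, -0.0002, 0.1781]
force: [-1.0, -0.5, -0.4]
width: 0.0438
z 0.1781 r 0.5264 q235 [0.2763 1.7685 1.2057] dq235 [ 0.016  -0.0245 -0.0165] rad -99.0 tan 52.0 q4 0.0290 dq4 -0.0272
score 0.86 F [-1.021  -0.5309 -0.3733] tcp [ 0.5264 -0.0002  0.1781] t 35.3
plate normal [-0.0015 -0.0004  1.    ] rect ((0.522533655166626, 0.0015494823455810547), (0.11758284270763397, 0.06266235560178757), 73.13025665283203) z at centre 0.1092289554188774 n 12714 20805
```

View pics/w8.png

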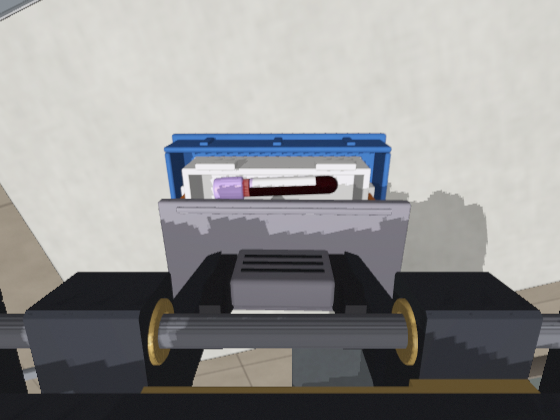

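```bash
python3 d.py 0.5282 0.0058 0.158 -16.6; python3 -m inch '[[0,-0.7,1.0,-0.003,4.0],[0,0,0,0,4.0]]' | egrep 'force|time|width';python3 l.py;python3 d.py 0.5282 0.0058 0.158 -16.6
```

```text
t 35.4 pos [ 0.5278 -0.002   0.1785] F [ 1.0835 -0.3588 -1.0717] w 0.04378293027831222 q6 1.6126475209102313
tool shift cm [ 0.0382 -0.7131  2.0695] turn -0.0039051737906432285 cur -16.823749976468964 tilt z [-0.0971  0.0509 -0.994 ]
time: 35.6
force: [0.2, -0.4, -1.6]
width: 0.0437
z 0.1681 r 0.5297 q235 [0.2958 1.7672 1.1839] dq235 [-0.014  -0.0313  0.0077] rad -95.6 tan 51.0 q4 0.0293 dq4 -0.0144
t 35.6 pos [0.5296 0.0031 0.1681] F [ 0.2028 -0.4371 -1.6085] w 0.04372375784327994 q6 1.6217076770832783
tool shift cm [-0.1082 -0.1949  1.0277] turn -0.003991927699024312 cur -16.828720609275464 tilt z [-0.0959  0.0504 -0.9941]
```

```bash
python3 -m inch '[[-0.1,-0.25,0.7,-0.004,4.0],[0,0,0,0,4.0]]' | egrep 'force|time|width';python3 l.py;python3 d.py 0.5280 0.0056 0.155 -16.6; python3 lw.py w9; python3 - <<'E'
from h import *
o,p,d,C=shot('side','sd9'); cv2.imwrite('pics/sd9c.png',cv2.resize(p[100:260,180:340,::-1],None,fx=4,fy=3.7))
o,p,d,C=shot('scene','sc9'); cv2.imwrite('pics/sc9c.png',cv2.resize(p[110:230,150:290,::-1],None,fx=5,fy=5))
E
```

```text
time: 35.8
force: [0.3, 0.4, -1.5]
width: 0.0439
z 0.1600 r 0.5290 q235 [0.3068 1.7723 1.1683] dq235 [-0.0045 -0.0258  0.0052] rad -96.1 tan 51.4 q4 0.0298 dq4 -0.0054
t 35.8 pos [0.5289 0.0053 0.16  ] F [ 0.3491  0.3586 -1.527 ] w 0.04390861433295883 q6 1.6217518769142485
tool shift cm [-0.0442  0.006   0.5109] turn -0.0010003750074884536 cur -16.657317265859458 tilt z [-0.0966  0.0505 -0.994 ]
score 0.72 F [ 0.3491  0.3586 -1.527 ] tcp [0.5289 0.0053 0.16  ] t 35.8
plate normal [-0.0035 -0.      1.    ] rect ((0.5253909230232239, 0.006941281259059906), (0.11772353202104568, 0.06250516325235367), 73.13777923583984) z at centre 0.09114613366058358 n 12687 20906
```

View pics/sd9c.png

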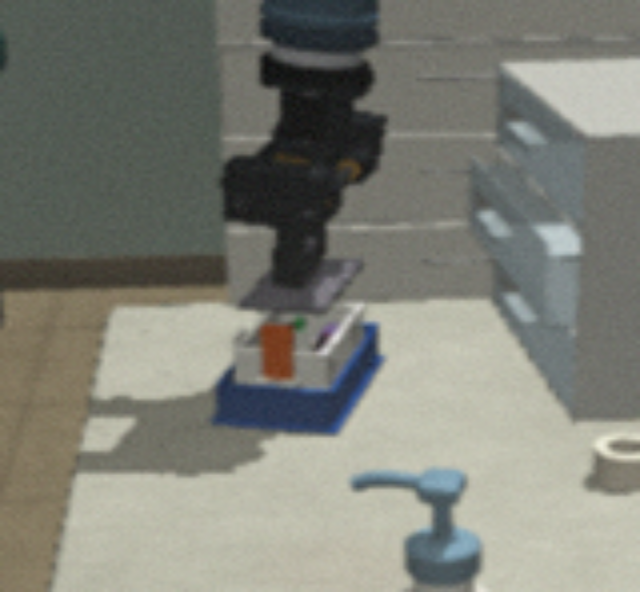

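View pics/sc9c.png

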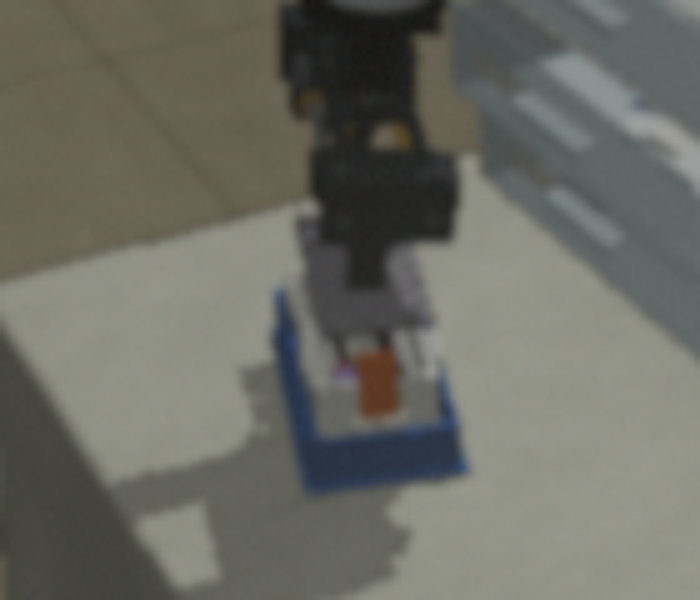

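View pics/w9.png

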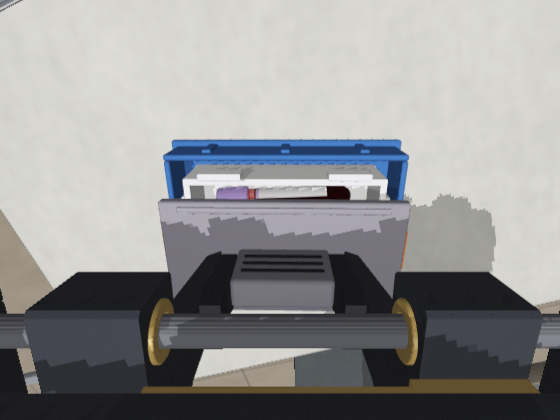

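```bash
python3 - <<'E'
from h import *
o,p,d,C=shot('wrist','w10'); c0=np.array([.5242,.0073])
hsv=cv2.cvtColor(p,cv2.COLOR_RGB2HSV)
m=(d>0)&(C[...,2]>.026)&(C[...,2]<.040)&(hsv[...,0]>100)&(hsv[...,0]<125)&(hsv[...,1]>120)&(np.hypot(C[...,0]-.524,C[...,1]-.007)<.13)
P=C[m]; print(len(P), np.percentile(P[:,2],[5,50,95]))
for a in (72.8,73.3,73.8):
    t=np.radians(a); ey=np.array([np.cos(t),np.sin(t)]); ex=np.array([ey[1],-ey[0]])
    q=(P[:,:2]-c0)@np.c_[ex,ey]; print(a,'x',np.percentile(q[:,0],[99,99.8,100]),'y',np.percentile(q[:,1],[0,.3,99.7,100]))
# outer edge yaw
t=np.radians(73.3); ey=np.array([np.cos(t),np.sin(t)]); ex=np.array([ey[1],-ey[0]]); q=(P[:,:2]-c0)@np.c_[ex,ey]
ys=np.arange(-.07,.071,.01); e=[q[abs(q[:,1]-y)<.004,0].max() for y in ys]; print(np.round(e,4), np.degrees(np.arctan(np.polyfit(ys,e,1)[0])))
E
python3 d.py 0.5277 0.0057 0.155 -16.6
```

```text
2674 [0.0274 0.033  0.0344]
72.8 x [0.043  0.0437 0.0442] y [-0.0751 -0.0746  0.0755  0.076 ]
73.3 x [0.0429 0.0434 0.0438] y [-0.0753 -0.0749  0.0753  0.0757]
73.8 x [0.0429 0.0434 0.0439] y [-0.0755 -0.0752  0.075   0.0755]
[0.0417 0.0418 0.0438 0.0418 0.0417 0.0416 0.0416 0.0434 0.0415 0.0416
 0.0416 0.0416 0.0434 0.0416 0.0414] -0.1201142104123033
t 36.05 pos [0.53   0.0051 0.1617] F [ 0.5562 -0.1108 -0.7356] w 0.04341242075709188 q6 1.6218695199754016
tool shift cm [-0.1632  0.0204  0.6922] turn -0.0009461079123395204 cur -16.65420799034099 tilt z [-0.0936  0.0497 -0.9944]
```

```bash
python3 -m inch '[[-0.2,-0.05,0.8,0,4.0]]' | egrep 'force|time';python3 d.py 0.5275 0.0058 0.146 -16.6;python3 -m inch '[[-0.05,-0.05,0.4,0,4.0]]' | egrep 'force|time';python3 l.py;python3 d.py 0.5275 0.0058 0.146 -16.6
```

```text
time: 36.15
force: [0.2, -1.0, -1.2]
t 36.15 pos [0.5285 0.0063 0.1549] F [ 0.2219 -0.9547 -1.1901] w 0.043787235220394016 q6 1.6228249990272294
tool shift cm [0.0089 0.0908 0.893 ] turn -0.0010140196082356842 cur -16.658099043895415 tilt z [-0.0907  0.0491 -0.9947]
time: 36.25
force: [0.1, -0.9, -0.5]
z 0.1502 r 0.5272 q235 [0.3159 1.7841 1.1423] dq235 [ 0.0389  0.018  -0.0816] rad -91.0 tan 50.5 q4 0.0303 dq4 -0.0001
t 36.25 pos [0.5272 0.0073 0.1502] F [ 0.1002 -0.9345 -0.5196] w 0.043717742269007986 q6 1.6237794929767215
tool shift cm [0.1175 0.1422 0.4093] turn -0.000979872776721445 cur -16.656142574565905 tilt z [-0.0917  0.0492 -0.9946]
```

```bash
python3 -m inch '[[0.08,0.17,0.2,0,4.0]]' | egrep 'force|time';python3 d.py 0.5275 0.0058 0.146 -16.6;python3 -m inch '[[0.04,0.04,0.2,0,4.0]]' | egrep 'force|time';python3 l.py;python3 d.py 0.5275 0.0058 0.146 -16.6
```

```text
time: 36.35
force: [0.4, 2.4, 2.3]
t 36.35 pos [0.527  0.0057 0.1477] F [0.4181 2.3922 2.3232] w 0.04405344088262619 q6 1.6204881935814408
tool shift cm [ 0.0635 -0.0193  0.1614] turn -0.0005908797503640947 cur -16.633854915895608 tilt z [-0.092   0.0493 -0.9945]
time: 36.45
force: [-0.6, 1.1, 6.3]
z 0.1458 r 0.5273 q235 [0.3231 1.7854 1.1338] dq235 [ 0.03    0.0031 -0.0431] rad -91.1 tan 50.3 q4 0.0302 dq4 -0.0019
t 36.45 pos [0.5273 0.0053 0.1458] F [-0.6006  1.1237  6.2773] w 0.04378425566860564 q6 1.6195848487393827
tool shift cm [ 0.0032 -0.0528 -0.0157] turn -0.000591090052386853 cur -16.633866965313935 tilt z [-0.0916  0.0494 -0.9946]
```

```bash
for i in 1 2 3; do python3 -m inch '[[0.02,0.0,0.25,0,4.0]]' | egrep 'force|time';python3 d.py 0.5275 0.0058 0.1315 -16.6; done
```

```text
time: 36.55
force: [-1.0, 0.8, 8.2]
t 36.55 pos [0.5279 0.0052 0.1441] F [-0.9757  0.775   8.2493] w 0.043588866164030564 q6 1.6194003744913505
tool shift cm [ 0.0709 -0.0161  1.2614] turn -0.0005870027668432754 cur -16.633632781102623 tilt z [-0.0902  0.0492 -0.9947]
time: 36.65
force: [-2.0, 1.3, 10.1]
t 36.65 pos [0.5286 0.0052 0.1427] F [-2.0032  1.2633 10.0685] w 0.0437952962041174 q6 1.6192904338473866
tool shift cm [-0.0151 -0.004   1.129 ] turn -0.0005751729940704409 cur -16.63295498505014 tilt z [-0.0886  0.0491 -0.9949]
time: 36.75
force: [-2.8, 1.6, 11.8]
t 36.75 pos [0.5294 0.0051 0.1416] F [-2.7652  1.6119 11.8399] w 0.043836407886121725 q6 1.6191063581488898
tool shift cm [-0.104   0.0104  1.0223] turn -0.0004698672170430306 cur -16.626921408468124 tilt z [-0.0871  0.0489 -0.995 ]
```

```bash
python3 -m inch '[[-0.15,0.0,0.25,0,4.0]]' | egrep 'force|time';python3 d.py 0.5272 0.0058 0.1315 -16.6;python3 l.py;  python3 -m inch '[[-0.15,0.0,0.25,0,4.0]]' | egrep 'force|time';python3 d.py 0.5272 0.0058 0.1315 -16.6; python3 l.py
```

```text
time: 36.85
force: [0.8, -0.9, 2.3]
t 36.85 pos [0.529  0.0053 0.1403] F [ 0.8326 -0.9436  2.2939] w 0.04377521016058916 q6 1.6191636726735006
tool shift cm [-0.0998  0.0246  0.8917] turn -0.0005195778467242687 cur -16.629769617745797 tilt z [-0.0842  0.0482 -0.9953]
z 0.1403 r 0.5290 q235 [0.3314 1.7878 1.1157] dq235 [-0.004   0.0393 -0.0582] rad -83.7 tan 49.1 q4 0.0311 dq4 0.0005
time: 36.95
force: [1.1, -0.2, 2.4]
t 36.95 pos [0.5281 0.0056 0.1386] F [ 1.1163 -0.1626  2.4055] w 0.04353066595370502 q6 1.6191814758433645
tool shift cm [-0.0297  0.0235  0.7106] turn -0.0005547774511558297 cur -16.631786406520256 tilt z [-0.0819  0.0476 -0.9955]
z 0.1386 r 0.5282 q235 [0.3315 1.7919 1.1091] dq235 [ 0.0026  0.0426 -0.0652] rad -81.4 tan 48.5 q4 0.0312 dq4 0.0021
```

```bash
for i in 1 2; do python3 -m inch '[[0.0,0.0,0.2,0,4.0]]' | egrep 'force|time';python3 d.py 0.5270 0.0058 0.1315 -16.6; done; python3 lw.py w11
```

```text
time: 37.05
force: [-0.2, 0.1, 2.8]
t 37.05 pos [0.528  0.0056 0.1366] F [-0.2029  0.1308  2.7571] w 0.043477612482293516 q6 1.6190557155589755
tool shift cm [-0.0565  0.0241  0.5204] turn -0.0005472803111114215 cur -16.631356852037293 tilt z [-0.0815  0.0475 -0.9955]
time: 37.15
force: [0.5, 0.3, 4.0]
t 37.15 pos [0.528  0.0057 0.1346] F [0.4851 0.3265 3.9751] w 0.0436637563455252 q6 1.619034982743672
tool shift cm [-0.0665  0.0218  0.3161] turn -0.0005580877384129309 cur -16.631976072009063 tilt z [-0.0812  0.0474 -0.9956]
score 0.79 F [0.4851 0.3265 3.9751] tcp [0.528  0.0057 0.1346] t 37.15
plate normal [-0.0179  0.0026  0.9998] rect ((0.5255555510520935, 0.0071031078696250916), (0.11791157722473145, 0.06228514015674591), 73.24618530273438) z at centre 0.06573793201749106 n 12796 21254
```

View pics/w11.png

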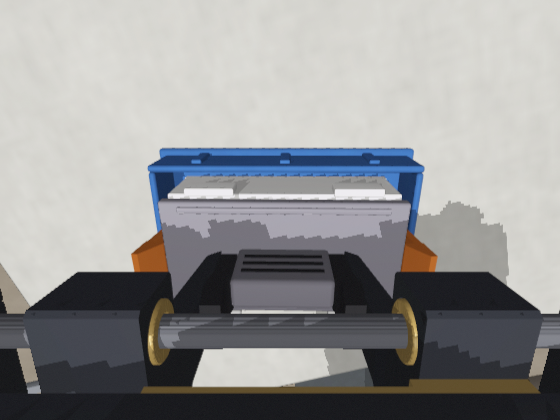

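```bash
for i in 1 2; do python3 -m inch '[[-0.05,0.02,0.15,0,4.0]]' | egrep 'force|time';python3 d.py 0.5270 0.0058 0.1315 -16.6; done
```

```text
time: 37.35
force: [0.6, -0.1, 0.0]
t 37.35 pos [0.5274 0.0056 0.1327] F [ 0.5503 -0.0915  0.0403] w 0.0433112476094915 q6 1.6187292008298415
tool shift cm [-0.0301 -0.0089  0.1282] turn -0.0006960230111481548 cur -16.639879180982778 tilt z [-0.0811  0.0472 -0.9956]
time: 37.45
force: [3.3, 0.6, 4.5]
t 37.45 pos [0.5266 0.0056 0.131 ] F [3.3266 0.6155 4.5076] w 0.04368987319981648 q6 1.618338443724378
tool shift cm [ 0.0299 -0.0283 -0.0567] turn -0.0007705264381628812 cur -16.644147912909983 tilt z [-0.0813  0.0474 -0.9956]
```

```bash
python3 lw.py w12
```

```text
score 0.89 F [3.3266 0.6155 4.5076] tcp [0.5266 0.0056 0.131 ] t 37.45
plate normal [-0.0136  0.0011  0.9999] rect ((0.5240685939788818, 0.00695674866437912), (0.11763548851013184, 0.062090493738651276), 73.21156311035156) z at centre 0.062112785969329676 n 12301 20524
```

View pics/w12.png

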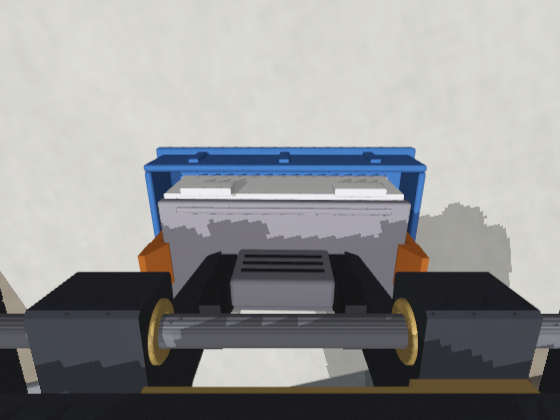

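```bash
python3 -m inch '[[0,0.0,0.12,0,4.0]]' | egrep 'force|time|pos';python3 -m inch '[[0,0.0,0.12,0,4.0]]' | egrep 'force|time|pos'; python3 lw.py w13
```

```text
time: 37.65
ee_pos: [0.5269, 0.0056, 0.1304]
force: [0.8, -0.3, 11.9]
time: 37.75
ee_pos: [0.527, 0.0056, 0.1304]
force: [-4.3, 0.8, 18.1]
score 0.7 F [-4.3049  0.8157 18.1139] tcp [0.527  0.0056 0.1304] t 37.75
plate normal [ 0.0068 -0.0019  1.    ] rect ((0.52448970079422, 0.006895236670970917), (0.11723396927118301, 0.06156541779637337), 73.13250732421875) z at centre 0.06164839525347908 n 12122 20145
```

```bash
python3 -m inch '[[0,0,0,0,4.4],[0,0,0,0,5.2],[0,0,0,0,6.0],[0,0,0,0,6.0],[0,0,0,0,6.0]]' | egrep 'force|time|pos|width'; python3 l.py
```

```text
time: 38.35
ee_pos: [0.5253, 0.0061, 0.1295]
force: [0.3, -0.3, 1.1]
width: 0.0601
z 0.1295 r 0.5253 q235 [0.3424 1.8003 1.0927] dq235 [ 0.0037  0.0027 -0.0001] rad -84.3 tan 48.8 q4 0.0309 dq4 -0.0003
```

```bash
python3 -m inch '[[0,0,-0.5,0,6.0],[0,0,-1,0,6.0],[0,0,-2,0,6.0]]' | egrep 'force|time|pos|width';  python3 -m inch '[[0,0,-3,0,6.0],[0,0,-4,0,6.0],[0,0,-3,0,6.0],[0,0,0,0,6.0]]' | egrep 'force|time|pos|width'; python3 lw.py w14; python3 - <<'E'
from h import *
o,p,d,C=shot('wrist')
for t in ['hook_left','hook_right']:
    for q in trace('wrist',t)[:2]:
        P=C[q['region']&(d>0)]; print(t,q['score'],q['bbox'],np.median(P,0))
for n in ['side','scene']:
    o,p,d,C=shot(n); cv2.imwrite(f'pics/{n}14c.png',cv2.resize(p[130:230,180:300,::-1],None,fx=5,fy=5))
    for t in ["gel_bottle","plaster_roll","tape_roll","marker","hook_left","hook_right"]:
        for q in trace(n,t)[:1]:
            P=C[q['region']&(d>0)]; print(n,t,round(q['score'],2),np.median(P,0))
E
```

```text
time: 38.65
ee_pos: [0.5261, 0.0049, 0.1629]
force: [-0.0, -0.3, -0.6]
width: 0.06
time: 39.05
ee_pos: [0.5364, -0.0005, 0.2711]
force: [0.7, -0.3, 0.1]
width: 0.0601
score 0.56 F [ 0.7204 -0.2522  0.0694] tcp [ 0.5364 -0.0005  0.2711] t 39.05
plate normal [ 0.0077 -0.0025  1.    ] rect ((0.5239009261131287, 0.007027164101600647), (0.117442786693573, 0.061832018196582794), 72.5414810180664) z at centre 0.06412130758758211 n 5629 8382
hook_left 0.81 [204.4, 176.0, 219.9, 210.1] [0.542  0.0639 0.0729]
hook_right 0.68 [345.9, 180.4, 360.7, 211.4] [ 0.508  -0.0501  0.0729]
side gel_bottle 0.85 [ 0.5622 -0.5597  0.0866]
side plaster_roll 0.79 [ 0.7222 -0.1848  0.0168]
side tape_roll 0.57 [ 0.4769 -0.5282  0.0162]
side marker 0.45 [ 0.7164 -0.3327  0.012 ]
side hook_right 0.57 [ 0.5057 -0.054   0.0599]
scene gel_bottle 0.81 [ 0.552  -0.553   0.1003]
scene plaster_roll 0.71 [ 0.7215 -0.1757  0.0174]
scene tape_roll 0.7 [ 0.4746 -0.5184  0.0174]
scene marker 0.58 [ 0.7157 -0.3318  0.0125]
scene hook_left 0.62 [0.5376 0.066  0.0741]
```

View pics/w14.png

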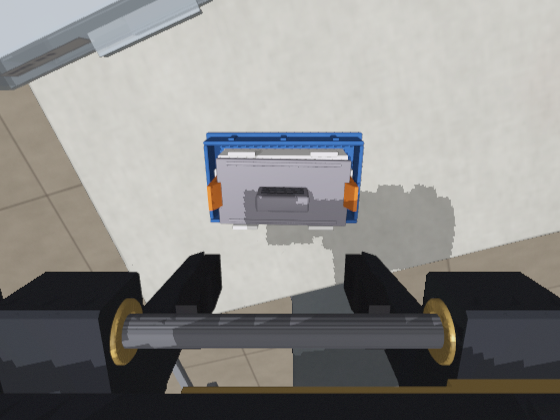

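View pics/side14c.png

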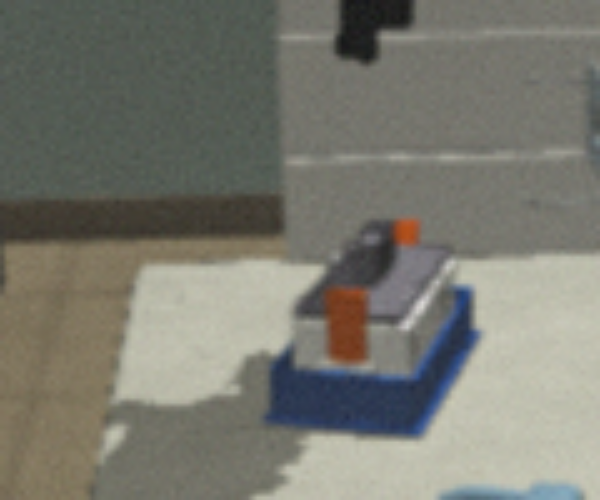

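```bash
python3 - <<'E'
from h import *
print(ctrl.get_obs()['time'], ctrl.hand_in())
E
```

```text
the job is handed in; nothing more can be done
40.0 None
```

The lid is on the carrier and clicked under both orange hooks. I let go of it, backed the gripper away and handed in at 40.0 s.

**How it went:**
- **First carry:** I picked the lid up by its rib, but the tool drifted out of vertical as I carried it, so the lid was no longer level.
- **Re-grip:** I set the lid back down on clear table, briefly pressing it there with about 30 N at an angle while trying to straighten the tool. I then turned the gripper 90° and gripped the rib by its ends. Held that way it was level, with its plate within about 0.3° in the wrist camera.
- **Pressing on:** The force rose to 11.8 N as the hooks spread, fell to 2–4 N, then dropped to about zero at the click. It rose to 18 N on the seat, the highest reading on the carrier, against the 30 N limit.

**Last checks:**
- **Hooks:** In the wrist camera picture both overlap the lid's ends, back within about 1 mm of their starting positions.
- **Lid:** After release it rose about 2.5 mm against the hooks, which is what the spring pin should do. It is level to about 0.5° and centred on the carrier.
- **Surroundings:** The bottle and both rolls read within about 2 mm of their first positions. The marker differed by up to 14 mm along its length, between detections that each saw only part of it. The arm never went near it, so I take that as detection error rather than movement.

**Weak points:** Tool tilt grew to about 6° and was never corrected, only worked around. The lid was also up to about 1° off level for a few rows just before it met the seat. In the last check the left hook was not detected in the side view, nor the right hook in the scene view. The wrist view showed both.

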